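# Turn a print bed round for the next job

## Task

Switch the print bed's isolator off and leave it off while you work: pack every finished print upright and flat on the floor of the cardboard kit box, and with the scraper (never with the fingers on the scraps) sweep every loose scrap off the bed into the grey tray along its edge. Stand the scraper upright back on its yellow-edged pad, then as the last thing switch the isolator on again. Touch prints and scraper only while the isolator is off, and leave the other things on the bench where they are.

Things in the scene. Friction and masses are not known exactly. Their poses are not given: they have to be found in the camera images.
- bed_top (a point): Centre of the top of the fixed print bed, an amber plate in an aluminium frame, 35 mm above the bench; z up. Lips 8 mm high run along its near edge (inside face at own x = -116 mm) and sides (inside faces at own y = +-126 mm). Its far edge, own x = +120 mm, is open: scraps fall off it into the tray. Four black clips on the side lips at own x = +-60 mm stand 18 mm above the bed top.
- tray_floor (a point): Centre of the floor of the grey scrap tray, fixed along the bed's open edge; axes as the bed's. Inside 88 mm (own x) by 260 mm (own y); this floor is 31 mm below the bed top and 166 mm from the bed's centre along own x; the rim is 22 mm above this floor, 9 mm below the bed top.
- kit_box_in (a point): Centre of the inner floor of the open cardboard kit box (fixed, left or right of the bed), 4 mm above the bench, z up. Inside 200 mm long (own x) by 52 mm wide (own y); walls 4 mm thick, 28 mm high above this floor. All the prints fit standing in one row, their lengths along own x, with 20 mm to spare in all when all four are there.
- isolator (a joint): Red toggle of the bed's isolator, rad: 0 = off (leans 34 degrees to the switch board's -x), 0.6 = upright, 1.2 = on (leans 34 degrees to +x, away from the scraper pad). Over-centre: past upright it falls by itself to the end stop and stays; less than 1 N at the tip moves it. Starts on.
- isolator_hinge (a point): Hinge of the toggle, 55 mm above the bench on the switch board; own y is the hinge axis, own x and z as the board's. The toggle is 75 mm long: a steel arm 12 mm wide (y), from 41 mm on a red head 22 mm wide, 16 mm thick. Grey housing below: 70 (x) by 62 mm (y), top 50 mm above the bench; low yellow cheeks beside the toggle are flush with that top.
- isolator_tip (a point): Tip of the toggle's red head, 75 mm from the hinge; moves with it.
- scraper_pad (a point): Centre of the scraper's pad, a grey field with a yellow edge 70 by 116 mm on the black switch board, 8 mm above the bench, 160 mm from the hinge along own -x; own axes as the board's. The board is 270 by 130 mm, fixed, left or right of the bed.
- scraper: Scraper block: steel blade block 24 mm thick (own x) by 90 mm long (own y) by 32 mm high, with a red square handle 28 by 28 mm on it from 32 to 88 mm high; own z up, origin at the centre of its underside, 180 g. Starts standing on its pad with its long side roughly along the board's y.
- duct: Orange printed duct: base 48 mm long (own x) by 42 mm wide (own y) by 12 mm high, on it a neck 30 mm (x) by 26 mm (y) that forks into two prongs at 57 mm, 78 mm high in all, own z up; origin at the centre of its underside. About 60 g, heavy-footed. May be absent.
- shell: White printed camera shell: base 42 mm long (own x) by 42 mm wide (own y) by 12 mm high, on it a square neck 30 by 30 mm up to 76 mm, own z up; origin at the centre of its underside. About 60 g, heavy-footed. May be absent.
- clamp: Blue printed clamp: base 54 mm long (own x) by 42 mm wide (own y) by 12 mm high, on it a rib 40 mm (x) by 20 mm (y) up to 76 mm, own z up; origin at the centre of its underside. About 60 g, heavy-footed. May be absent.
- leveller: Green printed levelling foot: base 36 mm long (own x) by 42 mm wide (own y) by 12 mm high, on it a neck 20 mm (x) by 28 mm (y) with a round black spot on top, up to 76 mm, own z up; origin at the centre of its underside. About 60 g, heavy-footed. May be absent.
- scrap0: Yellow-orange scrap of printed plastic, 18 by 13 by 9 mm, lying loose on the bed; origin at the centre of its underside. May be absent.
- scrap1: White scrap of printed plastic, 18 by 13 by 9 mm, lying loose on the bed; origin at the centre of its underside. May be absent.
- scrap2: Yellow-orange scrap of printed plastic, 18 by 13 by 9 mm, lying loose on the bed; origin at the centre of its underside. May be absent.
- scrap3: White scrap of printed plastic, 18 by 13 by 9 mm, lying loose on the bed; origin at the centre of its underside. May be absent.
- scrap4: Yellow-orange scrap of printed plastic, 18 by 13 by 9 mm, lying loose on the bed; origin at the centre of its underside. May be absent.
- glue: Bystander: white glue pot with yellow cap, 32 mm across, 90 mm high, behind the bed; to be left where it is.
- nozzle_jar: Bystander: clear jar with black lid, 48 mm across, 50 mm high; to be left where it is.
- spool: Bystander: black filament spool lying flat, 170 mm across, 60 mm high; to be left where it is.
- sd_case: Bystander: blue card case, 70 by 50 by 20 mm, beyond the tray; to be left where it is.
Things that resemble listed ones, but are neither listed nor needed, are in the scene too. Of the things that look like the leveller, the middle-sized one is meant.

How it is judged:
On the way, in this order (a step that is already met when the one before it is completed fails the run):
1. the isolator is switched off (value of joint isolator below 0.12 rad), for 0.2 s.
2. all prints stand packed in the kit box and all scraps lie in the tray (x of duct in the frame of kit_box_in between -0.102 and 0.102 m and y of duct in the frame of kit_box_in between -0.028 and 0.028 m and z of duct in the frame of kit_box_in between -0.005 and 0.007 m and angle between each of duct, shell, clamp, leveller's own z axis and vertical below 0.12 rad and linear speed of each of duct, shell, clamp, leveller below 0.03 m/s and x of shell in the frame of kit_box_in between -0.102 and 0.102 m and y of shell in the frame of kit_box_in between -0.028 and 0.028 m and z of shell in the frame of kit_box_in between -0.005 and 0.007 m and x of clamp in the frame of kit_box_in between -0.102 and 0.102 m and y of clamp in the frame of kit_box_in between -0.028 and 0.028 m and z of clamp in the frame of kit_box_in between -0.005 and 0.007 m and x of leveller in the frame of kit_box_in between -0.102 and 0.102 m and y of leveller in the frame of kit_box_in between -0.028 and 0.028 m and z of leveller in the frame of kit_box_in between -0.005 and 0.007 m and x of scrap0 in the frame of tray_floor between -0.051 and 0.046 m and y of scrap0 in the frame of tray_floor between -0.134 and 0.134 m and z of scrap0 in the frame of tray_floor between -0.008 and 0.025 m and x of scrap1 in the frame of tray_floor between -0.051 and 0.046 m and y of scrap1 in the frame of tray_floor between -0.134 and 0.134 m and z of scrap1 in the frame of tray_floor between -0.008 and 0.025 m and x of scrap2 in the frame of tray_floor between -0.051 and 0.046 m and y of scrap2 in the frame of tray_floor between -0.134 and 0.134 m and z of scrap2 in the frame of tray_floor between -0.008 and 0.025 m and x of scrap3 in the frame of tray_floor between -0.051 and 0.046 m and y of scrap3 in the frame of tray_floor between -0.134 and 0.134 m and z of scrap3 in the frame of tray_floor between -0.008 and 0.025 m and x of scrap4 in the frame of tray_floor between -0.051 and 0.046 m and y of scrap4 in the frame of tray_floor between -0.134 and 0.134 m and z of scrap4 in the frame of tray_floor between -0.008 and 0.025 m), for 0.2 s.
3. the isolator is switched on again (value of joint isolator above 1.08 rad), for 0.2 s.
At the end, for the whole second after the job is handed in: Every print present stands upright (within 7 degrees) on the floor of the kit box (underside within 7 mm of it), every scrap present lies in the tray beyond the bed's far edge, the scraper stands upright on its pad within 30 mm of the pad's centre, the isolator is on (above 1.08 rad), all at rest (all of step 2 and horizontal distance between scraper and scraper_pad below 0.03 m and angle between scraper's own z axis and vertical below 0.1 rad and z of scraper in the frame of scraper_pad between -0.005 and 0.007 m and linear speed of scraper below 0.03 m/s and value of joint isolator above 1.08 rad); the robot touches nothing.
It fails at once if prints or scraper touched by the fingers while the isolator is on (value of joint isolator above 0.9 rad and (contact force between the fingers and duct above 1 N or contact force between the fingers and shell above 1 N or contact force between the fingers and clamp above 1 N or contact force between the fingers and leveller above 1 N or contact force between the fingers and scraper above 1 N)).
It fails at once if scraps touched with the fingers (contact force between the fingers and scrap0 above 0.5 N or contact force between the fingers and scrap1 above 0.5 N or contact force between the fingers and scrap2 above 0.5 N or contact force between the fingers and scrap3 above 0.5 N or contact force between the fingers and scrap4 above 0.5 N).
It fails at once if a bystander moved more than 20 mm (distance of any of glue, nozzle_jar, spool, sd_case from where it was at the start of the episode above 0.02 m).
Of duct, shell, clamp, leveller only 3 to 4 are there at a start; the rules pass over those that are not, and their reading is None.
Of scrap0, scrap1, scrap2, scrap3, scrap4 only 3 to 5 are there at a start; the rules pass over those that are not, and their reading is None.
At some moment in a run one of duct, shell, clamp, leveller may be knocked a few centimetres aside while the robot is not near it.
It also fails if it takes over 210 s, if anything falls off the work surface, if the arm or the gripper's body presses on something with over 40 N, if the wrist force passes 120 N, or if a joint passes its speed limit or range.

## Robot

A 6-joint arm with a two-finger parallel gripper is mounted at the origin on the work surface. World frame = base frame: x ahead of the robot, y to its left, z up, the work surface at z = 0. Lengths are in m, angles in rad, forces in N, time in s.
With the tool pointing down it reaches from about 0.35 to 0.975 m from the base axis. Payload 4.9 kg.
Tool frame: the origin (TCP) lies at the very end of the fingers, on their centre line; the grasp point (between the pads) lies 19 mm behind it; x points along the fingers, y is the direction in which the jaws open and shut, and the axes are right-handed (so a half turn about x gives the same grasp; the last joint's range is limited). The gripper opens to 85 mm and grips with 20 to 120 N. Pads are 22 mm wide; open, the fingers measure 114 mm over their backs; the gripper's body (76 mm by 85 mm) begins 54 mm behind the grasp point. The pads swing forward as they close: fully open they stand 13 mm farther back than shut.
Start: joints at [-1.398, 0.053, 1.613, -0, 1.476, -0.119], TCP at [0.18, -0.599, 0.231] pointing down, gripper open.
Joint ranges: [-3.01, 3.01], [-1.01, 2.22], [0.06, 2.58], [-1.02, 4.17], [0.09, 2.62], [-3.14, 3.14]. Speed limits (rad/s): [2.57, 2.57, 3.14, 3.14, 3.14, 3.14].

## Interface

Orientations are given as a rotation vector (axis times angle).
In Python, from station import ctrl gives the robot as it stands. The module is installed in compiled form; this text tells all that it offers.
- The arm moves only by the shell command python3 -m handwheel 'ROWS' [FORCE]. ROWS is JSON, one flat list of numbers, 7 for each row, row after row: the opening, from 0 (shut) to 1 (fully open), then the shift along the tool's x, y, z in m, then the turn, a rotation vector about the tool's x, y, z in degrees. A call has 1 to 12 rows; each row is the pose to reach, as a shift and turn from the pose commanded when the call began, along the tool's axes at that moment; what a row does not reach only later rows make up. A row lasts 1/12 s, in which the tool goes at most 41.7 mm and 7.16 degrees, less where a joint would pass 70% of its speed; a pose out of reach is approached as far as the arm can. A call with a gripper value outside its range is refused whole. The fingers move at their own pace and stop on an object; FORCE is the grip in N (left out, the last holds). Time passes only in rows, so rows that repeat a pose let the fingers close. It gives the time, the measured TCP pose, the force and the opening at its end, in the units of the state.
- ctrl.get_obs(): the state, without advancing time (a new reading comes with each control period).
- ctrl.get_image(name): name is "scene" or "top"; returns (picture, depth): 420x560x3 uint8, blue, green, red; 420x560 float32, m along the optical axis (not along the pixel's ray), 0 where there is no reading.
- ctrl.camera_params(name): a dict with "fov_y" (degrees; the focal length in pixels is half the picture's height over the tangent of half this angle, whatever the lens; pixels are square), "cx", "cy" (the principal point, pixels), "R" (3x3) and "t" (3): a world point X has camera coordinates R X + t. Camera axes: x right, y down, z forward; pixel columns grow to the right and rows downward; lengths in m; the calibration is good to about 2 mm. A picture is of the moment at which its call begins. camera_params takes no time and is no camera call.
- ctrl.finish_job(): hands the job in, once; it reports no verdict.
The state is a dict: "t": time; "q": joint angles; "dq": joint speeds; "effort": joint torques, N m; "tool_pos": TCP position; "tool_rot": TCP orientation; "contact_force": force on the tool from outside, world axes, zero at the start; "wrist_torque": the same for the moment, N m; "opening": finger opening in m.
Only numpy, scipy, OpenCV 4.12 (cv2) and the standard library are available. Lean on these libraries where they do the work, as an engineer would, in place of code of your own. Each camera call takes 0.05 s, during which the arm holds its last target.

## Working session

There is one attempt and no reset: what is moved stays moved. The work goes in short steps, Python scripts to look and compute and a shell command to move; the robot and the scene stay as the last step left them, time stands still between calls to the robot, and variables do not carry over. Pictures are saved under pics/ and viewed, and the job is handed in when it is done.

```bash
ls; mkdir -p pics; python3 - <<'E'
from station import ctrl
import cv2,numpy as np
o=ctrl.get_obs();print({k:np.round(v,3) for k,v in o.items()})
for n in("scene","top"):
    im,d=ctrl.get_image(n);cv2.imwrite(f"pics/{n}0.png",im);np.save(f"{n}0_d.npy",d)
    p=ctrl.camera_params(n);print(n,p)
E
```

```text
pics
{'t': np.float64(0.0), 'q': array([-1.398,  0.053,  1.614, -0.   ,  1.476, -0.119]), 'dq': array([ 0.001,  0.   , -0.002,  0.001,  0.   ,  0.001]), 'effort': array([-1.0000e-03, -3.9369e+01, -3.7018e+01, -0.0000e+00,  7.0000e-03,
       -0.0000e+00]), 'tool_pos': array([ 0.18 , -0.598,  0.23 ]), 'tool_rot': array([ 2.065,  0.306, -2.066]), 'contact_force': array([-0.425,  0.72 ,  0.527]), 'wrist_torque': array([-0.035, -0.036, -0.024]), 'opening': np.float64(0.085)}
scene {'fov_y': 57.75839304675115, 'cx': 282.1378320494065, 'cy': 201.9255867339945, 'R': array([[-8.04074328e-01,  5.94528768e-01, -1.38622303e-04],
       [ 4.32349745e-01,  5.84574167e-01, -6.86546969e-01],
       [-4.08090889e-01, -5.52094726e-01, -7.27085442e-01]]), 't': array([ 0.38857883, -0.25665561,  1.32495226])}
top {'fov_y': 45.59667485331765, 'cx': 277.02675866724945, 'cy': 212.62562174168502, 'R': array([[-0.02649581, -0.99964808, -0.00129559],
       [-0.97838442,  0.02619807, -0.20512821],
       [ 0.20508997, -0.00416745, -0.97873425]]), 't': array([0.14087255, 0.5620044 , 1.41185453])}
```

View pics/scene0.png

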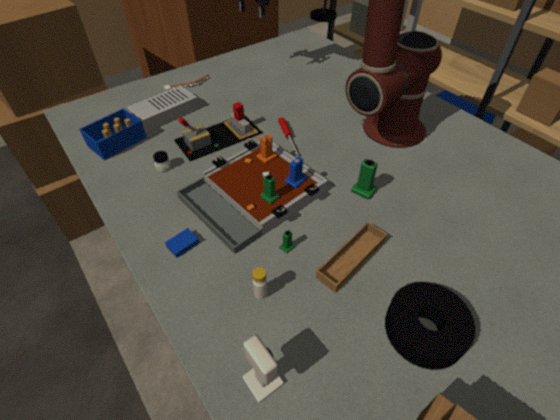

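View pics/top0.png

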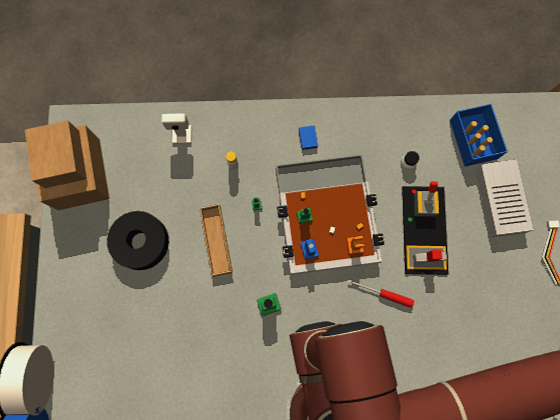

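```bash
cat > h.py <<'E'
from station import ctrl
import cv2,numpy as np
from scipy.spatial.transform import Rotation as Ro
def K(p):
    f=210/np.tan(np.radians(p["fov_y"]/2)); return f,p["cx"],p["cy"]
def ray(n,u,v,z):
    p=ctrl.camera_params(n);f,cx,cy=K(p)
    d=p["R"].T@np.array([(u-cx)/f,(v-cy)/f,1]);c=-p["R"].T@p["t"]
    return c+d*(z-c[2])/d[2]
def proj(n,X):
    p=ctrl.camera_params(n);f,cx,cy=K(p)
    c=p["R"]@np.array(X)+p["t"];return np.array([cx+f*c[0]/c[2],cy+f*c[1]/c[2]])
def cloud(n,d):
    p=ctrl.camera_params(n);f,cx,cy=K(p)
    v,u=np.mgrid[0:420,0:560]
    c=np.stack([(u-cx)/f*d,(v-cy)/f*d,d],-1)
    return (c-p["t"])@p["R"]
def snap(name,n,box=None,s=1):
    im,d=ctrl.get_image(n)
    np.save(f"{name}_d.npy",d);cv2.imwrite(f"pics/{name}_full.png",im)
    if box:
        x0,y0,x1,y1=box;cv2.imwrite(f"pics/{name}.png",cv2.resize(im[y0:y1,x0:x1],None,fx=s,fy=s,interpolation=cv2.INTER_CUBIC))
    return im,d
def st():
    o=ctrl.get_obs();R=Ro.from_rotvec(o["tool_rot"]).as_matrix()
    print("t",round(float(o["t"]),2),"tcp",o["tool_pos"].round(4),"F",o["contact_force"].round(1),"open",round(float(o["opening"]),4));print(R.round(3));return o,R
E
python3 - <<'E'
from h import *
im=cv2.imread("pics/top0.png")
cv2.imwrite("pics/a1.png",cv2.resize(im[140:320,240:460],None,fx=3.3,fy=3.3,interpolation=cv2.INTER_CUBIC))
im=cv2.imread("pics/scene0.png")
cv2.imwrite("pics/a2.png",cv2.resize(im[90:270,150:400],None,fx=3.2,fy=3.2,interpolation=cv2.INTER_CUBIC))
st()
E
```

```text
t 0.1 tcp [ 0.1797 -0.598   0.2302] F [-0.7 -1.1 -0.2] open 0.0854
[[-0.     0.288 -0.958]
 [ 0.002 -0.958 -0.288]
 [-1.    -0.002 -0.   ]]
```

View pics/a1.png

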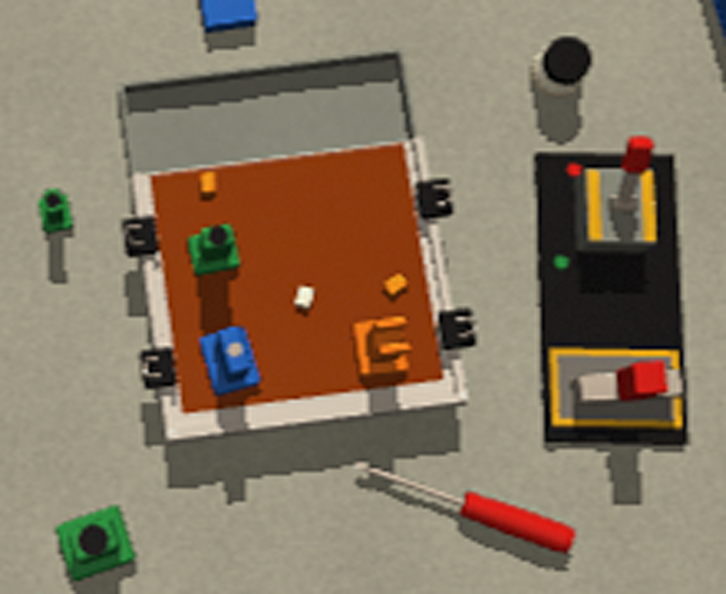

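View pics/a2.png

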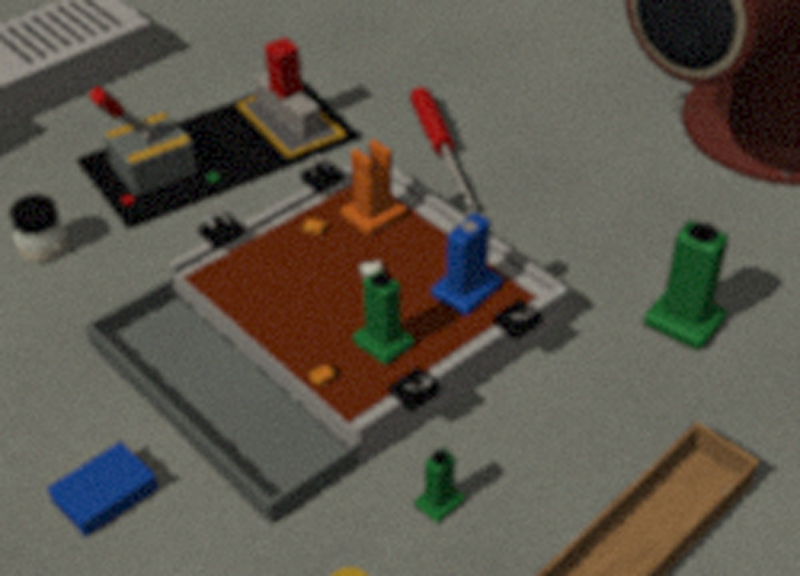

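```bash
python3 - <<'E'
from h import *
im=cv2.imread("pics/top0.png");d=np.load("top0_d.npy")
P=cloud("top",d)
def r(m,n):
    q=P[m];print(n,m.sum(),q.min(0).round(3),q.max(0).round(3),np.median(q,0).round(3))
def a(u,v):print((u,v),P[v,u].round(3))
for uv in [(300,40+140),(330,230),(340,250),(136,240),(214,240),(320,170),(425,230),(430,200),(174,122),(300,300)]:a(*uv)
hsv=cv2.cvtColor(im,cv2.COLOR_BGR2HSV)
def mask(lo,hi,box):
    m=cv2.inRange(hsv,lo,hi)>0;z=np.zeros_like(m);x0,y0,x1,y1=box;z[y0:y1,x0:x1]=m[y0:y1,x0:x1];return z
# bed plate corners
m=mask((0,180,60),(14,255,200),(270,170,390,280)).astype(np.uint8)*255
m=cv2.morphologyEx(m,cv2.MORPH_CLOSE,np.ones((15,15)))
c=max(cv2.findContours(m,0,1)[0],key=cv2.contourArea);rc=cv2.minAreaRect(c);b=cv2.boxPoints(rc)
print("bed",rc);print([ray("top",u,v,.035).round(4) for u,v in b])
# outlines
for n,box in(("box",(190,195,245,285)),("board",(395,180,455,280)),("white",(155,105,200,150))):
    q=P[box[1]:box[3],box[0]:box[2]].reshape(-1,3);print(n,np.percentile(q[:,2],[1,25,50,75,95,99]).round(3))
x=np.vstack([cv2.resize(cv2.imread("pics/top0.png")[95:160,145:215],None,fx=5,fy=5),cv2.resize(cv2.imread("pics/scene0.png")[330:405,230:300],None,fx=5,fy=5)])
cv2.imwrite("pics/a3.png",cv2.resize(x,None,fx=.8,fy=.8))
E
```

```text
(300, 180) [0.679 0.052 0.001]
(330, 230) [ 0.512 -0.029  0.041]
(340, 250) [ 0.453 -0.057  0.033]
(136, 240) [ 0.505  0.555 -0.002]
(214, 240) [0.498 0.318 0.004]
(320, 170) [ 0.709 -0.012  0.002]
(425, 230) [ 0.51  -0.318  0.014]
(430, 200) [ 0.59  -0.326  0.063]
(174, 122) [0.825 0.417 0.136]
(300, 300) [ 0.312  0.065 -0.003]
bed ((329.1135559082031, 223.85153198242188), (72.02922058105469, 79.82688903808594), 82.40535736083984)
[array([0.6289, 0.1008, 0.035 ]), array([ 0.6554, -0.1397,  0.035 ]), array([ 0.4379, -0.1541,  0.035 ]), array([0.4131, 0.0793, 0.035 ])]
box [-0.008 -0.002  0.     0.003  0.026  0.034]
board [-0.007  0.001  0.006  0.011  0.063  0.112]
white [-0.008 -0.002  0.001  0.013  0.138  0.143]
```

View pics/a3.png

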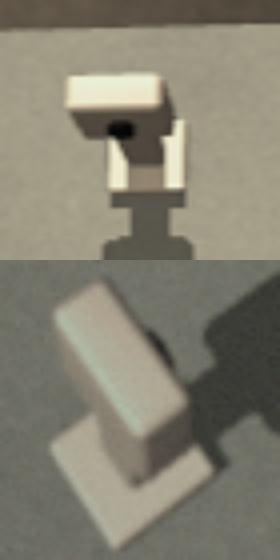

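```bash
python3 - <<'E'
from h import *
p=ctrl.camera_params("top");print("cam",-p["R"].T@p["t"])
im=cv2.imread("pics/top0.png");d=np.load("top0_d.npy");P=cloud("top",d)
hsv=cv2.cvtColor(im,cv2.COLOR_BGR2HSV)
vis=im.copy()
def fit(n,lo,hi,box,z,k):
    m=cv2.inRange(hsv,lo,hi);w=np.zeros_like(m);x0,y0,x1,y1=box;w[y0:y1,x0:x1]=m[y0:y1,x0:x1]
    w=cv2.morphologyEx(w,cv2.MORPH_CLOSE,np.ones((k,k)))
    c=max(cv2.findContours(w,0,1)[0],key=cv2.contourArea)
    cv2.drawContours(vis,[c],-1,(0,255,0),1)
    W=np.array([ray("top",u,v,z)[:2] for u,v in c[:,0]]).astype(np.float32)
    r=cv2.minAreaRect(W*1000);print(n,r);print(cv2.boxPoints(r).round(1).tolist())
fit("bed",(0,180,40),(15,255,210),(270,170,390,280),.035,9)
fit("box",(8,70,60),(22,255,255),(190,195,245,285),.032,9)
fit("board",(0,0,0),(180,255,40),(402,180,450,278),.008,13)
cv2.imwrite("pics/a4.png",cv2.resize(vis[140:320,190:460],None,fx=2.9,fy=2.9))
E
```

```text
cam [0.26403169 0.13198337 1.49729586]
bed ((533.3882446289062, -26.600662231445312), (216.79818725585938, 235.03184509277344), 5.819587707519531)
[[413.6000061035156, 79.30000305175781], [437.5, -154.5], [653.0999755859375, -132.5], [629.2999877929688, 101.30000305175781]]
box ((495.06103515625, 310.99981689453125), (211.8806915283203, 62.159706115722656), 10.074102401733398)
[[385.29998779296875, 323.1000061035156], [396.20001220703125, 261.8999938964844], [604.7999877929688, 298.8999938964844], [593.9000244140625, 360.1000061035156]]
board ((512.326904296875, -318.06927490234375), (127.44865417480469, 267.31671142578125), 87.39307403564453)
[[375.8999938964844, -375.6000061035156], [642.9000244140625, -387.79998779296875], [648.7000122070312, -260.5], [381.70001220703125, -248.3000030517578]]
```

View pics/a4.png

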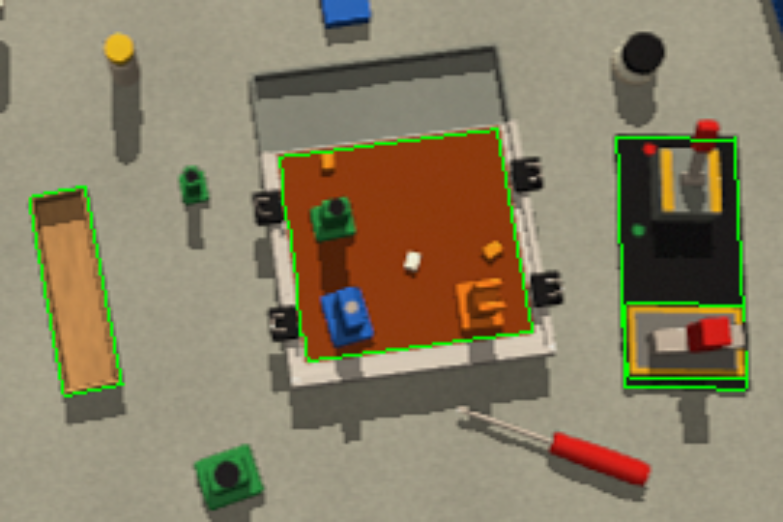

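```bash
cat >> h.py <<'E'
BC=np.array([.533,-.0266]);ba=np.radians(5.82)
XC=np.array([.495,.311]);xa=np.radians(10.07)
def bed(p):
    d=np.array(p)[:2]-BC;c,s=np.cos(ba),np.sin(ba);return np.array([c*d[0]+s*d[1],-s*d[0]+c*d[1]])
def frm(C,a,x,y):
    c,s=np.cos(a),np.sin(a);return np.array(C)+[c*x-s*y,s*x+c*y]
def rect(im,n,lo,hi,box,z,k=1,draw=None,mina=4):
    hsv=cv2.cvtColor(im,cv2.COLOR_BGR2HSV)
    m=cv2.inRange(hsv,lo,hi);w=np.zeros_like(m);x0,y0,x1,y1=box;w[y0:y1,x0:x1]=m[y0:y1,x0:x1]
    if k>1:w=cv2.morphologyEx(w,cv2.MORPH_CLOSE,np.ones((k,k)))
    for c in cv2.findContours(w,0,1)[0]:
        if cv2.contourArea(c)<mina:continue
        W=np.array([ray(n,u,v,z)[:2] for u,v in c[:,0]]).astype(np.float32)*1000
        r=cv2.minAreaRect(W);print(" px",c[:,0].mean(0).round(1),"c",np.round(r[0],1),"size",np.round(r[1],1),"ang",round(r[2],1))
E
python3 - <<'E'
from h import *
im=cv2.imread("pics/top0.png")
P=cloud("top",np.load("top0_d.npy"))
print("pad yellow");rect(im,"top",(18,120,100),(32,255,255),(400,180,450,278),.008,7)
print("red");rect(im,"top",(0,150,90),(8,255,255),(400,180,450,278),.096)
hsv=cv2.cvtColor(im,cv2.COLOR_BGR2HSV)
def colpts(n,lo,hi,box,zmin,zmax):
    m=cv2.inRange(hsv,lo,hi)>0;x0,y0,x1,y1=box;s=np.zeros_like(m);s[y0:y1,x0:x1]=1
    m=m&s&(P[...,2]>zmin)&(P[...,2]<zmax);q=P[m][:,:2].astype(np.float32)
    if len(q)<3:print(n,len(q));return
    r=cv2.minAreaRect(q*1000);print(n,len(q),"mean",q.mean(0).round(4),r,"bed",(bed(np.array(r[0])/1000)*1000).round(0))
B=(270,170,390,280)
colpts("clamp top",(100,80,40),(125,255,255),B,.100,.125)
colpts("clamp base",(100,80,40),(125,255,255),B,.040,.055)
colpts("lev top",(40,60,20),(85,255,255),B,.100,.125)
colpts("lev base",(40,60,20),(85,255,255),B,.040,.055)
colpts("duct top",(5,150,190),(20,255,255),(342,225,372,262),.100,.125)
colpts("duct base",(5,150,150),(20,255,255),(342,225,372,262),.040,.055)
print("scraps");rect(im,"top",(8,130,200),(25,255,255),(270,170,390,235),.044)
rect(im,"top",(0,0,150),(40,60,255),(320,220,345,240),.044)
# tray check
for X in[(122,-130),(210,-130),(210,130),(122,130)]:
    w=frm(BC,ba,X[0]/1e3,X[1]/1e3);print(proj("top",[*w,.026]).round(1))
E
```

```text
pad yellow
 px [424.8 257.1] c [ 429.2 -315.9] size [118.5  69.7] ang 86.9
 px [436.2 202.2] c [ 597.9 -361.4] size [12.2 66.3] ang 84.8
 px [419.4 201.7] c [ 599.3 -310.7] size [12.6 66. ] ang 88.0
red
 px [436.2 253.9] c [ 426.8 -318.8] size [26.2 28. ] ang 6.6
 px [413.5 190.9] c [ 611.  -270.1] size [ 8.7 11.9] ang 85.2
 px [432.5 186.3] c [ 623.6 -326.9] size [18.9 34.9] ang 67.3
clamp top 85 mean [0.4573 0.033 ] ((457.6739501953125, 32.734397888183594), (38.506553649902344, 19.88488006591797), 13.439385414123535) bed [-69.  67.]
clamp base 121 mean [0.4519 0.0387] ((457.5997009277344, 34.26085662841797), (53.44379806518555, 41.00257110595703), 11.498994827270508) bed [-69.  68.]
lev top 46 mean [0.555  0.0445] ((555.9388427734375, 44.63993835449219), (19.431827545166016, 25.623756408691406), 7.538326263427734) bed [30. 69.]
lev base 73 mean [0.5503 0.0484] ((556.6345825195312, 44.51622772216797), (37.15119171142578, 39.209251403808594), 11.165680885314941) bed [31. 68.]
duct top 41 mean [ 0.467  -0.0994] ((467.3520202636719, -100.04988861083984), (27.568618774414062, 23.30564308166504), 6.016386985778809) bed [-73. -66.]
duct base 78 mean [ 0.4788 -0.0989] ((485.09375, -102.54872131347656), (45.59064483642578, 82.8161392211914), 86.44363403320312) bed [-55. -71.]
scraps
 px [359.6 225.5] c [ 523.7 -116.9] size [11.4 16.8] ang 32.0
 px [302.8 194.7] c [622.   48.1] size [ 9.  15.4] ang 87.9
 px [331.9 229.4] c [513.4 -35. ] size [11.8 15. ] ang 87.2
[364.5 179.8]
[359.8 152.5]
[276.2 162.8]
[279.9 190.4]
```

```bash
python3 - <<'E'
from h import *
P=cloud("top",np.load("top0_d.npy"))
q=P[140:300,250:410].reshape(-1,3)
b=np.array([bed(x) for x in q])*1000
z=q[:,2]*1000
for lo,hi in((-60,-40),(-10,10),(40,55)):
    m=(b[:,1]>lo)&(b[:,1]<hi)
    for k in range(-150,230,6):
        s=m&(b[:,0]>=k)&(b[:,0]<k+6)
        if s.sum() and (k<-95 or k>90):print(k+3,int(np.median(z[s])),end="; ")
    print()
m=(b[:,0]>-20)&(b[:,0]<20)
for k in range(-160,160,4):
    s=m&(b[:,1]>=k)&(b[:,1]<k+4)
    if s.sum() and abs(k)>110:print(k+2,int(np.median(z[s])),end="; ")
E
sed -n 1,1p /dev/null
python3 -c "
import cv2
im=cv2.imread('pics/top0.png');cv2.imwrite('pics/a5.png',cv2.resize(im[145:285,265:390],None,fx=4.2,fy=4.2,interpolation=0))"
```

```text
-147 -2; -141 0; -135 -2; -129 38; -123 39; -117 34; -111 34; -105 34; -99 35; -93 44; 99 34; 105 34; 111 32; 123 1; 129 2; 135 2; 141 2; 147 4; 153 1; 159 2; 165 2; 171 1; 177 3; 183 1; 189 3; 195 3; 201 10; 207 25; 213 0; 219 0; 225 0; 231 -1; 
-147 0; -141 -1; -135 -2; -129 36; -123 39; -117 33; -111 35; -105 36; -99 32; -93 34; 99 34; 105 35; 111 33; 117 8; 123 2; 129 2; 135 4; 141 4; 147 1; 153 3; 159 3; 165 5; 171 3; 177 3; 183 1; 189 4; 195 2; 201 9; 207 21; 213 0; 219 0; 225 0; 231 -2; 
-147 1; -141 0; -135 -1; -129 42; -123 37; -117 34; -111 31; -105 36; -99 34; -93 35; 99 33; 105 32; 111 32; 123 5; 129 3; 135 4; 141 4; 147 0; 153 2; 159 3; 165 5; 171 2; 177 0; 183 2; 189 3; 195 4; 201 12; 207 20; 213 0; 219 -1; 225 -3; 231 -3; 
-158 0; -154 0; -150 -2; -146 1; -138 41; -134 41; -130 41; -126 34; -122 34; -118 33; -114 34; -110 35; 114 35; 118 33; 122 36; 126 42; 130 39; 134 0; 138 -1; 142 0; 146 0; 150 -1; 154 0; 158 0;
```

View pics/a5.png

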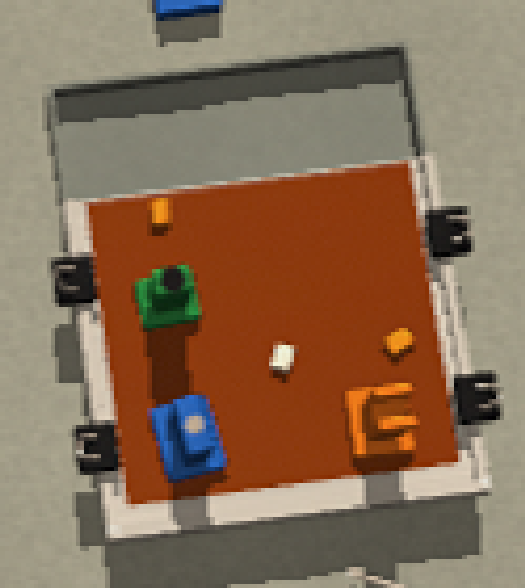

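```bash
sed -i 's/^BC=.*/BC=np.array([.528,-.029]);ba=np.radians(5.82)/' h.py; cat >> h.py <<'E'
def go(x,y,z,jaw,o=None):
    """jaw: world angle(deg) of jaw axis, mod 180; prints shift/turn in tool axes, incl. tilt correction"""
    if o is None:o=ctrl.get_obs()
    R=Ro.from_rotvec(o["tool_rot"]);M=R.as_matrix()
    cur=np.degrees(np.arctan2(M[1,1],M[0,1]))
    t=cur+((jaw-cur+90)%180-90)
    tx=np.array([0,0,-1.]);ty=np.array([np.cos(np.radians(t)),np.sin(np.radians(t)),0])
    T=np.stack([tx,ty,np.cross(tx,ty)],1)
    s=M.T@(np.array([x,y,z])-o["tool_pos"])
    rv=np.degrees((R.inv()*Ro.from_matrix(T)).as_rotvec())
    print("shift",s.round(4),"turn",rv.round(1),"rows",max(np.linalg.norm(s)/.0417,np.linalg.norm(rv)/7.16).round(1),"q6",round(float(o["q"][5]),2),"t",round(float(o["t"]),1),"tcp",o["tool_pos"].round(4),"open",round(float(o["opening"]),4),"F",o["contact_force"].round(1))
E
python3 - <<'E'
from h import *
go(.69,-.327,.23,-92.6)
go(.69,-.327,.10,-92.6)
E
```

```text
shift [ 5.000e-04 -1.127e-01 -5.667e-01] turn [19.3  0.   0.1] rows 13.9 q6 -0.12 t 0.1 tcp [ 0.1797 -0.598   0.2302] open 0.0854 F [-0.7 -1.1 -0.2]
shift [ 0.1305 -0.1125 -0.5667] turn [19.3  0.   0.1] rows 14.2 q6 -0.12 t 0.1 tcp [ 0.1797 -0.598   0.2302] open 0.0854 F [-0.7 -1.1 -0.2]
```

```bash
python3 -m handwheel '[0,0,-0.113,-0.567,19.3,0,0, 0,0,-0.113,-0.567,19.3,0,0, 0,0,-0.113,-0.567,19.3,0,0, 0,0,-0.113,-0.567,19.3,0,0, 0,0,-0.113,-0.567,19.3,0,0, 0,0,-0.113,-0.567,19.3,0,0, 0,0,-0.113,-0.567,19.3,0,0, 0,0,-0.113,-0.567,19.3,0,0, 0,0,-0.113,-0.567,19.3,0,0, 0,0,-0.113,-0.567,19.3,0,0, 0,0,-0.113,-0.567,19.3,0,0, 0,0,-0.113,-0.567,19.3,0,0]' 40
python3 - <<'E'
from h import *
go(.69,-.327,.10,-92.6)
im=cv2.imread("pics/top0.png");P=cloud("top",np.load("top0_d.npy"));print("jar",P[158,411])
E
```

```text
t: 1.1
tool_pos: [0.6199, -0.3639, 0.2306]
tool_rot: [-2.197, 0.049, 2.2]
contact_force: [0.7, 0.2, -0.5]
opening: 0.0002
shift [ 0.1305 -0.0399 -0.0685] turn [0.  0.1 0. ] rows 3.7 q6 0.98 t 1.1 tcp [ 0.6199 -0.3639  0.2306] open 0.0002 F [ 0.7  0.2 -0.5]
jar [ 0.72491696 -0.28376628  0.05149785]
```

```bash
python3 -m handwheel '[0,0,-0.04,-0.07,0,0,0, 0,0,-0.04,-0.07,0,0,0, 0,0,-0.04,-0.07,0,0,0, 0,0,-0.04,-0.07,0,0,0]'
python3 - <<'E'
from h import *
go(.69,-.327,.10,-92.6)
go(.59,-.323,.10,-92.6)
E
```

```text
t: 1.43
tool_pos: [0.6914, -0.3267, 0.2295]
tool_rot: [-2.197, 0.045, 2.202]
contact_force: [-0.1, -0.7, 0.1]
opening: 0.0002
shift [0.1295 0.0005 0.0011] turn [0.2 0.1 0.1] rows 3.1 q6 1.07 t 1.4 tcp [ 0.6914 -0.3267  0.2295] open 0.0002 F [-0.1 -0.7  0.1]
shift [0.1297 0.0007 0.1012] turn [0.2 0.1 0.1] rows 3.9 q6 1.07 t 1.4 tcp [ 0.6914 -0.3267  0.2295] open 0.0002 F [-0.1 -0.7  0.1]
```

```bash
python3 -m handwheel '[0,0.13,0,0,0,0,0, 0,0.13,0,0,0,0,0, 0,0.13,0,0,0,0,0, 0,0.13,0,0,0,0,0, 0,0.13,0,0.03,0,0,0, 0,0.13,0,0.05,0,0,0, 0,0.13,0,0.07,0,0,0, 0,0.13,0,0.085,0,0,0, 0,0.13,0,0.10,0,0,0, 0,0.13,0,0.105,0,0,0, 0,0.13,0,0.105,0,0,0, 0,0,0,0.105,0,0,0]'
python3 -m handwheel '[0,-0.13,0,0,0,0,0, 0,-0.13,0,0,0,0,0, 0,-0.13,0,0,0,0,0]'
python3 - <<'E'
from h import *
st()
snap("b1","scene",(150,90,400,270),3.2)
E
```

```text
t: 2.43
tool_pos: [0.5804, -0.3212, 0.1343]
tool_rot: [-2.179, 0.041, 2.208]
contact_force: [-1.0, 0.7, -2.7]
opening: -0.0001
t: 2.68
tool_pos: [0.5856, -0.324, 0.2709]
tool_rot: [-2.2, 0.05, 2.198]
contact_force: [1.6, 0.1, 1.3]
opening: 0.0003
t 2.68 tcp [ 0.5856 -0.324   0.2709] F [1.6 0.1 1.3] open 0.0003
[[ 0.001 -0.045 -0.999]
 [-0.001 -0.999  0.045]
 [-1.     0.    -0.001]]
```

View pics/b1.png

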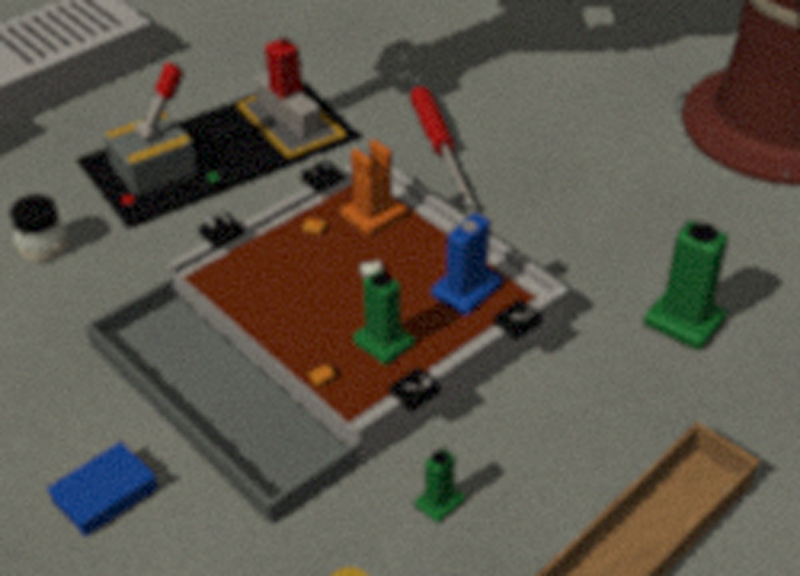

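```bash
python3 - <<'E'
from h import *
go(.4576,.0335,.18,102.5)
E
```

```text
shift [ 0.0974 -0.3545  0.1489] turn [-15.1  -0.8  -0.7] rows 9.5 q6 1.0 t 2.7 tcp [ 0.589  -0.3263  0.2831] open -0.0 F [2.3 0.1 7.8]
```

```bash
python3 -m handwheel '[1,0,-0.2,0.08,-8,0,0, 1,0,-0.2,0.08,-8,0,0, 1,0,-0.2,0.08,-8,0,0, 1,0,-0.2,0.08,-8,0,0, 1,0,-0.2,0.08,-8,0,0, 1,0.097,-0.354,0.149,-15,0,0, 1,0.097,-0.354,0.149,-15,0,0, 1,0.097,-0.354,0.149,-15,0,0, 1,0.097,-0.354,0.149,-15,0,0, 1,0.097,-0.354,0.149,-15,0,0, 1,0.097,-0.354,0.149,-15,0,0, 1,0.097,-0.354,0.149,-15,0,0]'
python3 - <<'E'
from h import *
go(.4576,.0335,.071,102.5)
im,d=snap("b2","scene",(150,90,400,270),3.2)
E
```

```text
t: 3.73
tool_pos: [0.4519, 0.0376, 0.1706]
tool_rot: [2.105, 0.232, -2.106]
contact_force: [0.8, 0.0, -0.1]
opening: 0.0854
shift [ 0.0996  0.0052 -0.0047] turn [0.1 0.  0. ] rows 2.4 q6 1.27 t 3.7 tcp [0.4519 0.0376 0.1706] open 0.0854 F [ 0.8  0.  -0.1]
```

View pics/b2.png

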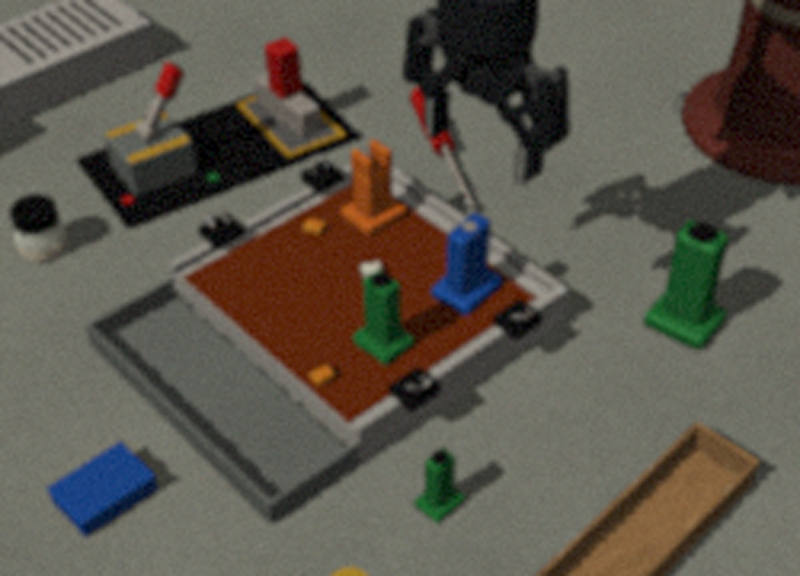

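```bash
python3 -m handwheel '[1,0,0.005,-0.005,0,0,0, 1,0.04,0.005,-0.005,0,0,0, 1,0.07,0.005,-0.005,0,0,0, 1,0.10,0.005,-0.005,0,0,0, 1,0.10,0.005,-0.005,0,0,0, 0,0.10,0.005,-0.005,0,0,0, 0,0.10,0.005,-0.005,0,0,0, 0,0.10,0.005,-0.005,0,0,0, 0,0.10,0.005,-0.005,0,0,0, 0,0.10,0.005,-0.005,0,0,0, 0,0.10,0.005,-0.005,0,0,0, 0,0.10,0.005,-0.005,0,0,0]' 40
python3 -m handwheel '[0,-0.02,0,0,0,0,0, 0,-0.06,0,0,0,0,0, 0,-0.1,0,0,0,0,0, 0,-0.1,0,0,0,0,0]'
python3 - <<'E'
from h import *
print(frm(XC,xa,-.06,0),frm(XC,xa,0,0),frm(XC,xa,.06,0))
go(*frm(XC,xa,-.06,0),.15,100.07)
E
```

```text
t: 4.78
tool_pos: [0.4594, 0.0326, 0.0725]
tool_rot: [2.109, 0.229, -2.104]
contact_force: [-1.3, 0.1, 4.5]
opening: 0.0197
t: 5.12
tool_pos: [0.463, 0.0324, 0.1799]
tool_rot: [2.121, 0.226, -2.09]
contact_force: [2.6, -0.2, 0.9]
opening: 0.0196
[0.43592431 0.30050893] [0.495 0.311] [0.55407569 0.32149107]
shift [ 0.0292 -0.2678 -0.0309] turn [ 2.4 -0.8 -0.2] rows 6.5 q6 1.26 t 5.1 tcp [0.463  0.0324 0.1799] open 0.0196 F [ 2.6 -0.2  0.9]
```

```bash
python3 -m handwheel '[0,0,-0.268,-0.031,2.4,0,0, 0,0,-0.268,-0.031,2.4,0,0, 0,0,-0.268,-0.031,2.4,0,0, 0,0,-0.268,-0.031,2.4,0,0, 0,0,-0.268,-0.031,2.4,0,0, 0,0,-0.268,-0.031,2.4,0,0, 0,0,-0.268,-0.031,2.4,0,0, 0,0.03,-0.268,-0.031,2.4,0,0, 0,0.06,-0.268,-0.031,2.4,0,0, 0,0.06,-0.268,-0.031,2.4,0,0]'
python3 - <<'E'
from h import *
go(*frm(XC,xa,-.06,0),.043,100.07)
snap("b3","scene",(230,160,440,320),3.4)
E
```

```text
t: 5.95
tool_pos: [0.4265, 0.2995, 0.1042]
tool_rot: [2.115, 0.183, -2.139]
contact_force: [-2.5, -1.6, -1.9]
opening: 0.0198
shift [ 0.0611  0.0005 -0.0102] turn [ 0.   0.7 -0.2] rows 1.5 q6 1.86 t 6.0 tcp [0.4265 0.2995 0.1042] open 0.0198 F [-2.5 -1.6 -1.9]
```

View pics/b3.png

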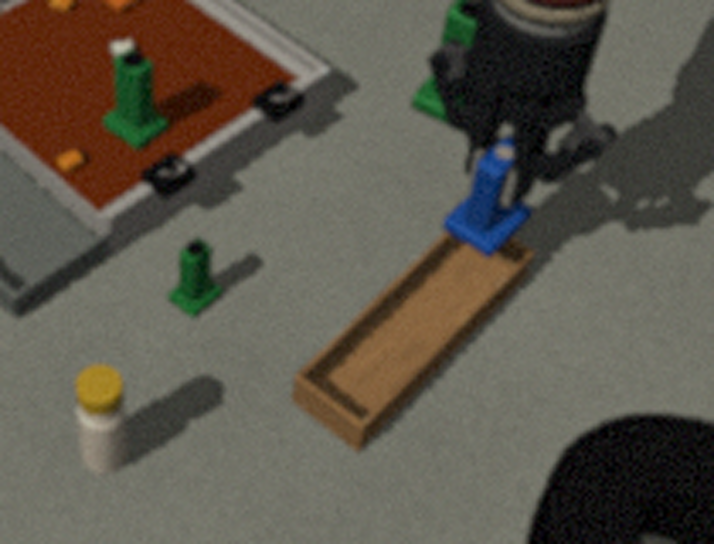

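```bash
python3 - <<'E'
from h import *
for n,b in(("top0",(190,195,245,285)),("scene0",(310,220,395,295))):
    P=cloud(n[:-1],np.load(n+"_d.npy"))
    q=P[b[1]:b[3],b[0]:b[2]].reshape(-1,3);m=(q[:,2]>.018)&(q[:,2]<.04)
    m&=(abs(q[:,0]-.495)<.13)&(abs(q[:,1]-.311)<.07)
    print(n,m.sum(),cv2.minAreaRect((q[m][:,:2]*1000).astype(np.float32)))
E
```

```text
top0 306 ((496.92694091796875, 309.9889221191406), (208.8546905517578, 60.50327682495117), 9.881421089172363)
scene0 646 ((498.23583984375, 311.4065856933594), (210.51148986816406, 60.95414733886719), 9.855231285095215)
```

```bash
sed -i 's/^XC=.*/XC=np.array([.4965,.3105]);xa=np.radians(9.95)/' h.py; python3 -m handwheel '[0,0,0,-0.011,0,0.7,0, 0,0,0,-0.011,0,0.7,0, 0,0,0,-0.011,0,0.7,0]'
python3 - <<'E'
from h import *
go(*frm(XC,xa,-.06,0),.043,99.95)
E
```

```text
t: 6.25
tool_pos: [0.4439, 0.3034, 0.1135]
tool_rot: [2.149, 0.189, -2.114]
contact_force: [-0.4, 0.7, -0.5]
opening: 0.0196
shift [0.0704 0.0022 0.0081] turn [ 0.  -0.9  0.1] rows 1.7 q6 1.86 t 6.2 tcp [0.4439 0.3034 0.1135] open 0.0196 F [-0.4  0.7 -0.5]
```

```bash
python3 -m handwheel '[0,0,0,0,0,0,0, 0,0,0,0,0,0,0]'
python3 - <<'E'
from h import *
go(*frm(XC,xa,-.06,0),.043,99.95)
E
```

```text
t: 6.42
tool_pos: [0.4427, 0.3031, 0.1124]
tool_rot: [2.146, 0.188, -2.116]
contact_force: [-0.4, 0.0, -0.4]
opening: 0.0195
shift [0.0693 0.002  0.0067] turn [ 0.  -0.8  0. ] rows 1.7 q6 1.86 t 6.4 tcp [0.4427 0.3031 0.1124] open 0.0195 F [-0.4  0.  -0.4]
```

```bash
python3 -m handwheel '[0,0,0.002,0.007,0,-0.8,0, 0,0.02,0.002,0.007,0,-0.8,0, 0,0.04,0.002,0.007,0,-0.8,0, 0,0.055,0.002,0.007,0,-0.8,0, 0,0.065,0.002,0.007,0,-0.8,0, 0,0.07,0.002,0.007,0,-0.8,0, 0,0.07,0.002,0.007,0,-0.8,0, 0,0.07,0.002,0.007,0,-0.8,0]'
python3 - <<'E'
from h import *
go(*frm(XC,xa,-.06,0),.043,99.95)
snap("b4","scene",(230,160,440,320),3.4)
E
```

```text
t: 7.08
tool_pos: [0.4366, 0.3001, 0.0416]
tool_rot: [2.129, 0.187, -2.131]
contact_force: [-0.6, -0.7, -0.1]
opening: 0.0193
shift [-0.0014  0.0002 -0.0008] turn [0.1 0.  0. ] rows 0.0 q6 1.86 t 7.1 tcp [0.4366 0.3001 0.0416] open 0.0193 F [-0.6 -0.7 -0.1]
```

View pics/b4.png

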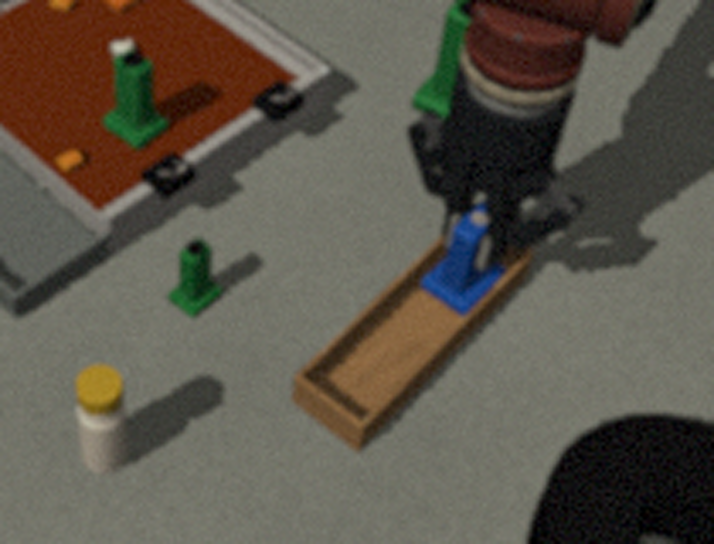

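```bash
python3 -m handwheel '[1,0,0,0,0,0,0, 1,0,0,0,0,0,0, 1,0,0,0,0,0,0, 1,0,0,0,0,0,0, 1,-0.04,0,0,0,0,0, 1,-0.08,0,0,0,0,0, 1,-0.12,0,0,0,0,0, 1,-0.14,0,0,0,0,0, 1,-0.14,0,0,0,0,0, 1,-0.14,0,0,0,0,0]'
python3 - <<'E'
from h import *
go(.5562,.0446,.18,99)
im,d=snap("b5","scene",(150,90,440,300),2.7)
P=cloud("scene",d)
for n,uv in(("clampbox",(366,232)),):print(n,P[uv[1],uv[0]])
E
```

```text
t: 7.97
tool_pos: [0.4373, 0.3004, 0.1828]
tool_rot: [2.133, 0.188, -2.129]
contact_force: [0.1, 0.1, -0.7]
opening: 0.0854
shift [ 0.0027  0.2726 -0.0726] turn [ 1.  -0.1  0.1] rows 6.8 q6 1.86 t 8.0 tcp [0.4373 0.3004 0.1828] open 0.0854 F [ 0.1  0.1 -0.7]
clampbox [0.45679245 0.3052976  0.06785592]
```

View pics/b5.png

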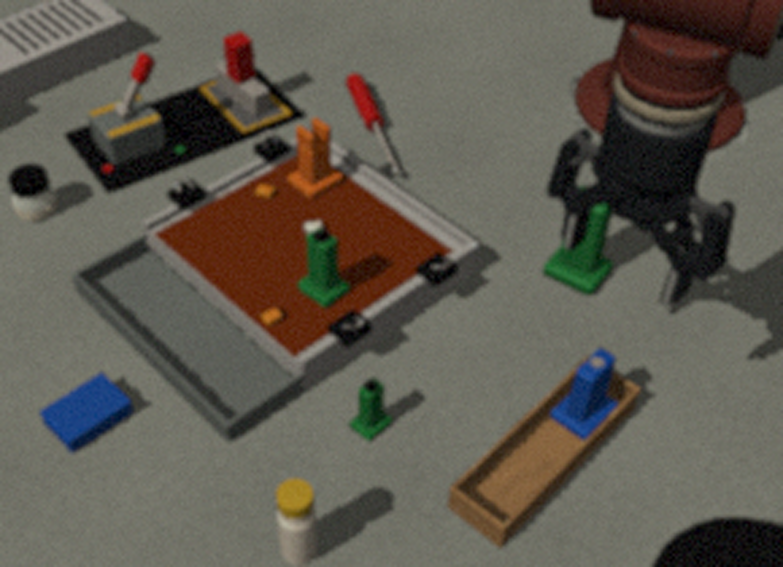

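```bash
python3 -m handwheel '[1,0,0.273,-0.073,1,0,0, 1,0,0.273,-0.073,1,0,0, 1,0,0.273,-0.073,1,0,0, 1,0,0.273,-0.073,1,0,0, 1,0,0.273,-0.073,1,0,0, 1,0,0.273,-0.073,1,0,0, 1,0,0.273,-0.073,1,0,0, 1,0,0.273,-0.073,1,0,0, 1,0,0.273,-0.073,1,0,0, 1,0,0.273,-0.073,1,0,0]'
python3 - <<'E'
from h import *
go(.5562,.0446,.072,99)
snap("b6","scene",(150,90,400,270),3.2)
E
```

```text
t: 8.85
tool_pos: [0.5545, 0.0442, 0.1786]
tool_rot: [2.134, 0.169, -2.146]
contact_force: [0.2, 0.2, 0.3]
opening: 0.0852
shift [ 0.1066  0.     -0.0024] turn [0.  0.3 0.1] rows 2.6 q6 1.36 t 8.8 tcp [0.5545 0.0442 0.1786] open 0.0852 F [0.2 0.2 0.3]
```

View pics/b6.png

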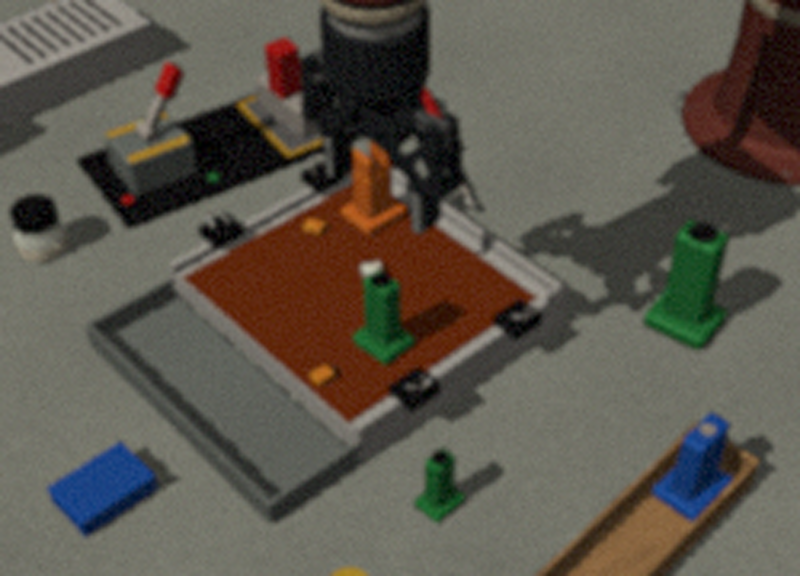

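```bash
python3 -m handwheel '[1,0,0,-0.002,0,0,0, 1,0.04,0,-0.002,0,0,0, 1,0.08,0,-0.002,0,0,0, 1,0.107,0,-0.002,0,0,0, 1,0.107,0,-0.002,0,0,0, 0,0.107,0,-0.002,0,0,0, 0,0.107,0,-0.002,0,0,0, 0,0.107,0,-0.002,0,0,0, 0,0.107,0,-0.002,0,0,0, 0,0.107,0,-0.002,0,0,0, 0,0.107,0,-0.002,0,0,0, 0,0.107,0,-0.002,0,0,0]' 40
python3 -m handwheel '[0,-0.02,0,0,0,0,0, 0,-0.06,0,0,0,0,0, 0,-0.1,0,0,0,0,0, 0,-0.1,0,0,0,0,0, 0,-0.1,0,0,0,0,0]'
python3 - <<'E'
from h import *
go(*frm(XC,xa,.0,0),.17,99.95)
E
```

```text
t: 9.9
tool_pos: [0.5591, 0.0441, 0.0761]
tool_rot: [2.141, 0.168, -2.137]
contact_force: [-1.7, 0.5, 6.8]
opening: 0.0273
t: 10.32
tool_pos: [0.56, 0.044, 0.178]
tool_rot: [2.145, 0.167, -2.133]
contact_force: [0.1, -0.4, -0.5]
opening: 0.0277
shift [ 0.0075 -0.2732  0.021 ] turn [-0.9 -0.3 -0.1] rows 6.6 q6 1.36 t 10.3 tcp [0.56  0.044 0.178] open 0.0277 F [ 0.1 -0.4 -0.5]
```

```bash
python3 -m handwheel '[0,0,-0.273,0.021,-0.9,0,0, 0,0,-0.273,0.021,-0.9,0,0, 0,0,-0.273,0.021,-0.9,0,0, 0,0,-0.273,0.021,-0.9,0,0, 0,0,-0.273,0.021,-0.9,0,0, 0,0,-0.273,0.021,-0.9,0,0, 0,0,-0.273,0.021,-0.9,0,0, 0,0,-0.273,0.021,-0.9,0,0, 0,0.05,-0.273,0.021,-0.9,0,0, 0,0.06,-0.273,0.021,-0.9,0,0, 0,0.06,-0.273,0.021,-0.9,0,0, 0,0.06,-0.273,0.021,-0.9,0,0]'
python3 - <<'E'
from h import *
go(*frm(XC,xa,.003,0),.046,99.95)
im,d=snap("b7","scene",(230,160,440,320),3.4)
E
```

```text
t: 11.32
tool_pos: [0.4926, 0.3091, 0.1113]
tool_rot: [2.123, 0.182, -2.137]
contact_force: [-0.2, 0.1, 0.6]
opening: 0.0274
shift [ 0.0652 -0.0008 -0.0075] turn [-0.1  0.4 -0.1] rows 1.6 q6 1.83 t 11.3 tcp [0.4926 0.3091 0.1113] open 0.0274 F [-0.2  0.1  0.6]
```

View pics/b7.png

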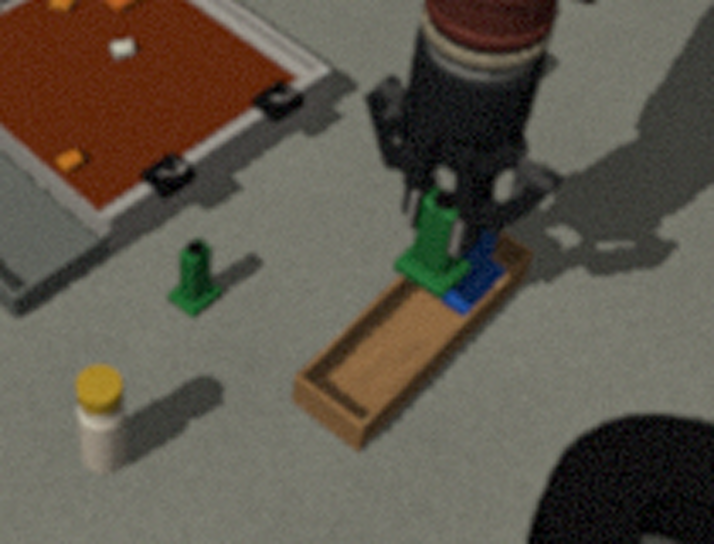

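```bash
python3 -m handwheel '[0,0,-0.001,-0.008,0,0.4,0, 0,0.02,-0.001,-0.008,0,0.4,0, 0,0.04,-0.001,-0.008,0,0.4,0, 0,0.055,-0.001,-0.008,0,0.4,0, 0,0.062,-0.001,-0.008,0,0.4,0, 0,0.065,-0.001,-0.008,0,0.4,0, 0,0.065,-0.001,-0.008,0,0.4,0, 0,0.065,-0.001,-0.008,0,0.4,0]'
python3 - <<'E'
from h import *
go(*frm(XC,xa,.003,0),.046,99.95)
im,d=snap("b8","scene",(230,160,440,320),3.4)
E
```

```text
t: 12.03
tool_pos: [0.5029, 0.3133, 0.0504]
tool_rot: [2.14, 0.186, -2.123]
contact_force: [-0.2, -0.1, -0.4]
opening: 0.0277
shift [0.0043 0.0016 0.0038] turn [-0.  -0.4  0. ] rows 0.1 q6 1.83 t 12.0 tcp [0.5029 0.3133 0.0504] open 0.0277 F [-0.2 -0.1 -0.4]
```

View pics/b8.png

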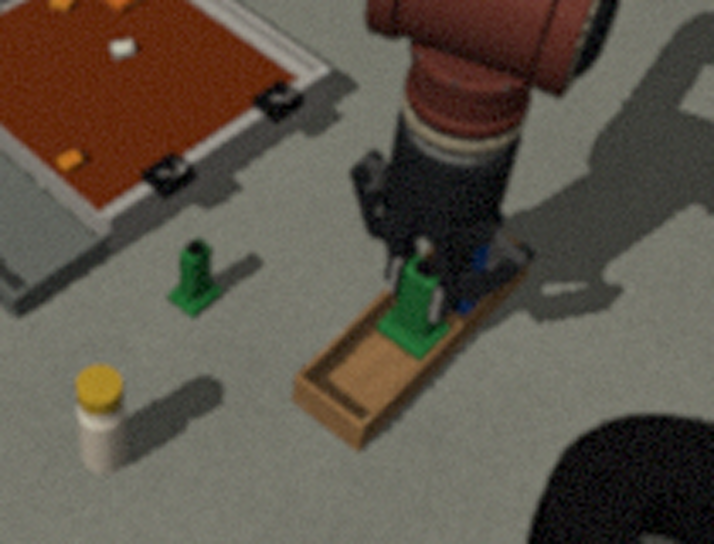

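```bash
python3 -m handwheel '[0,0.002,0.0015,0.004,0,-0.4,0, 0,0.0045,0.0015,0.004,0,-0.4,0, 0,0.0045,0.0015,0.004,0,-0.4,0, 0,0.0045,0.0015,0.004,0,-0.4,0]'
python3 - <<'E'
from h import *
go(*frm(XC,xa,.003,0),.046,99.95)
E
```

```text
t: 12.42
tool_pos: [0.4985, 0.311, 0.0451]
tool_rot: [2.131, 0.186, -2.132]
contact_force: [-0.9, 0.6, 3.4]
opening: 0.0276
shift [-0.0009  0.0001 -0.001 ] turn [-0.  0.  0.] rows 0.0 q6 1.83 t 12.4 tcp [0.4985 0.311  0.0451] open 0.0276 F [-0.9  0.6  3.4]
```

Contact with floor (3.4 N). Release, rise, and look at the duct.

```bash
python3 -m handwheel '[1,0,0,0,0,0,0, 1,0,0,0,0,0,0, 1,0,0,0,0,0,0, 1,0,0,0,0,0,0, 1,-0.04,0,0,0,0,0, 1,-0.08,0,0,0,0,0, 1,-0.12,0,0,0,0,0, 1,-0.14,0,0,0,0,0, 1,-0.14,0,0,0,0,0, 1,-0.14,0,0,0,0,0]'
python3 - <<'E'
from h import *
go(.4674,-.100,.20,96)
im,d=snap("b9","scene",(150,90,440,300),2.7)
E
```

```text
t: 13.25
tool_pos: [0.4992, 0.3111, 0.1862]
tool_rot: [2.133, 0.186, -2.13]
contact_force: [-0.3, -0.2, -0.7]
opening: 0.0856
shift [-0.0144  0.3994  0.1021] turn [ 3.9 -0.1  0.1] rows 9.9 q6 1.83 t 13.2 tcp [0.4992 0.3111 0.1862] open 0.0856 F [-0.3 -0.2 -0.7]
```

View pics/b9.png

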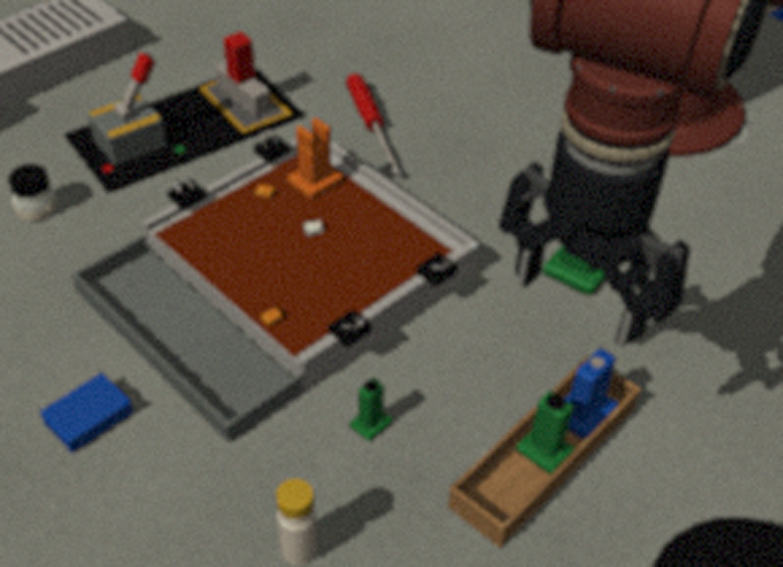

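```bash
python3 -m handwheel '[1,0,0.4,0.1,4,0,0, 1,0,0.4,0.1,4,0,0, 1,0,0.4,0.1,4,0,0, 1,0,0.4,0.1,4,0,0, 1,0,0.4,0.1,4,0,0, 1,0,0.4,0.1,4,0,0, 1,0,0.4,0.1,4,0,0, 1,0,0.4,0.1,4,0,0, 1,0,0.4,0.1,4,0,0, 1,0,0.4,0.1,4,0,0, 1,0,0.4,0.1,4,0,0, 1,0,0.4,0.1,4,0,0]'
python3 -m handwheel '[1,0,0,0,0,0,0, 1,0,0,0,0,0,0]'
python3 - <<'E'
from h import *
go(.4674,-.100,.072,96)
snap("b10","scene",(150,90,400,270),3.2)
E
```

```text
t: 14.3
tool_pos: [0.4672, -0.1016, 0.1819]
tool_rot: [2.165, 0.11, -2.178]
contact_force: [1.0, 0.6, -0.5]
opening: 0.0855
t: 14.47
tool_pos: [0.4681, -0.0992, 0.183]
tool_rot: [2.164, 0.115, -2.172]
contact_force: [-0.5, 0.6, 0.2]
opening: 0.0854
shift [0.111  0.0009 0.0004] turn [0.  0.2 0.1] rows 2.7 q6 1.1 t 14.5 tcp [ 0.4681 -0.0992  0.183 ] open 0.0854 F [-0.5  0.6  0.2]
```

View pics/b10.png

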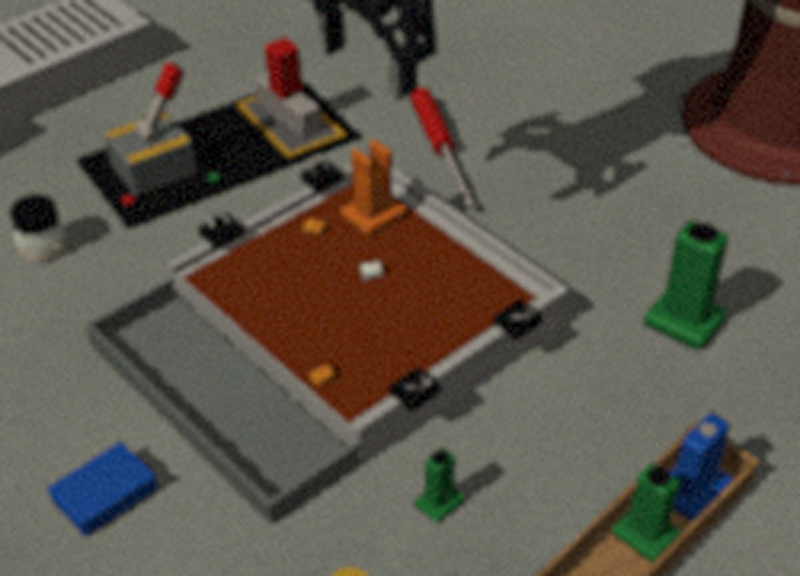

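```bash
python3 -m handwheel '[1,0.03,0.001,0,0,0,0, 1,0.06,0.001,0,0,0,0, 1,0.09,0.001,0,0,0,0, 1,0.111,0.001,0,0,0,0, 1,0.111,0.001,0,0,0,0, 0,0.111,0.001,0,0,0,0, 0,0.111,0.001,0,0,0,0, 0,0.111,0.001,0,0,0,0, 0,0.111,0.001,0,0,0,0, 0,0.111,0.001,0,0,0,0, 0,0.111,0.001,0,0,0,0, 0,0.111,0.001,0,0,0,0]' 30
python3 -m handwheel '[0,-0.02,0,0,0,0,0, 0,-0.06,0,0,0,0,0, 0,-0.11,0,0,0,0,0, 0,-0.11,0,0,0,0,0, 0,-0.11,0,0,0,0,0, 0,-0.11,0,0,0,0,0]'
python3 - <<'E'
from h import *
go(*frm(XC,xa,.060,0),.18,99.95)
E
```

```text
t: 15.52
tool_pos: [0.4695, -0.1019, 0.0748]
tool_rot: [2.168, 0.111, -2.168]
contact_force: [-0.5, 0.8, 5.6]
opening: 0.0254
t: 16.02
tool_pos: [0.4686, -0.1016, 0.1832]
tool_rot: [2.167, 0.111, -2.17]
contact_force: [-0.7, -0.0, -1.8]
opening: 0.0255
shift [ 0.0029 -0.4113 -0.13  ] turn [-4.   0.1 -0. ] rows 10.3 q6 1.1 t 16.0 tcp [ 0.4686 -0.1016  0.1832] open 0.0255 F [-0.7 -0.  -1.8]
```

```bash
python3 -m handwheel '[0,0,-0.411,-0.13,-4,0,0, 0,0,-0.411,-0.13,-4,0,0, 0,0,-0.411,-0.13,-4,0,0, 0,0,-0.411,-0.13,-4,0,0, 0,0,-0.411,-0.13,-4,0,0, 0,0,-0.411,-0.13,-4,0,0, 0,0,-0.411,-0.13,-4,0,0, 0,0,-0.411,-0.13,-4,0,0, 0,0,-0.411,-0.13,-4,0,0, 0,0,-0.411,-0.13,-4,0,0, 0,0,-0.411,-0.13,-4,0,0, 0,0,-0.411,-0.13,-4,0,0]'
python3 -m handwheel '[0,0.03,0,0,0,0,0, 0,0.06,0,0,0,0,0, 0,0.06,0,0,0,0,0, 0,0.06,0,0,0,0,0]'
python3 - <<'E'
from h import *
go(*frm(XC,xa,.060,0),.046,99.95)
im,d=snap("b11","scene",(230,160,440,320),3.4)
E
```

```text
t: 17.02
tool_pos: [0.5541, 0.323, 0.1792]
tool_rot: [2.121, 0.187, -2.136]
contact_force: [-0.2, 0.1, -1.1]
opening: 0.0253
t: 17.35
tool_pos: [0.553, 0.3182, 0.1191]
tool_rot: [2.12, 0.18, -2.14]
contact_force: [0.1, 0.4, -0.3]
opening: 0.0254
shift [ 0.073  -0.0024 -0.0037] turn [-0.1  0.6 -0.1] rows 1.8 q6 1.8 t 17.4 tcp [0.553  0.3182 0.1191] open 0.0254 F [ 0.1  0.4 -0.3]
```

View pics/b11.png

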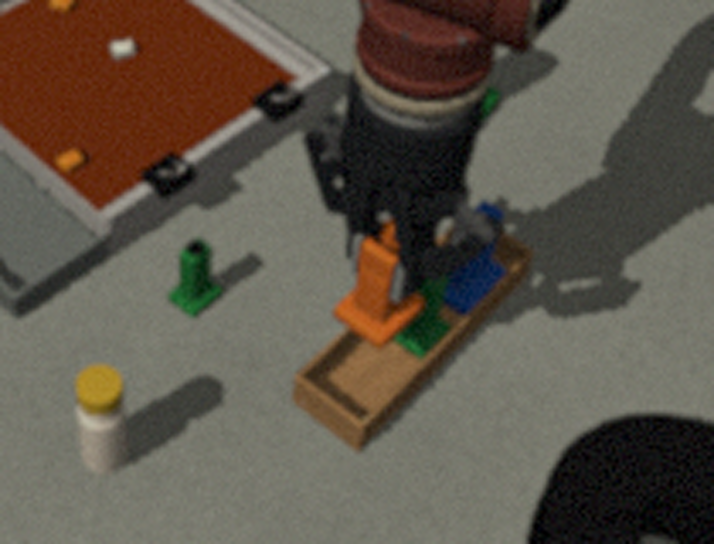

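```bash
python3 -m handwheel '[0,0,-0.002,-0.004,0,0.6,0, 0,0.02,-0.002,-0.004,0,0.6,0, 0,0.04,-0.002,-0.004,0,0.6,0, 0,0.055,-0.002,-0.004,0,0.6,0, 0,0.065,-0.002,-0.004,0,0.6,0, 0,0.07,-0.002,-0.004,0,0.6,0, 0,0.07,-0.002,-0.004,0,0.6,0, 0,0.07,-0.002,-0.004,0,0.6,0]'
python3 -m handwheel '[0,0,0,0,0,0,0]'
python3 - <<'E'
from h import *
go(*frm(XC,xa,.060,0),.045,99.95)
im,d=snap("b12","scene",(230,160,440,320),3.4)
E
```

```text
t: 18.07
tool_pos: [0.5596, 0.3235, 0.0538]
tool_rot: [2.142, 0.186, -2.121]
contact_force: [0.5, 0.2, -0.4]
opening: 0.0258
t: 18.15
tool_pos: [0.56, 0.3237, 0.0546]
tool_rot: [2.143, 0.187, -2.12]
contact_force: [-0.7, -0.4, 0.1]
opening: 0.0255
shift [0.0095 0.002  0.0049] turn [-0.  -0.6  0. ] rows 0.3 q6 1.81 t 18.1 tcp [0.56   0.3237 0.0546] open 0.0255 F [-0.7 -0.4  0.1]
```

View pics/b12.png

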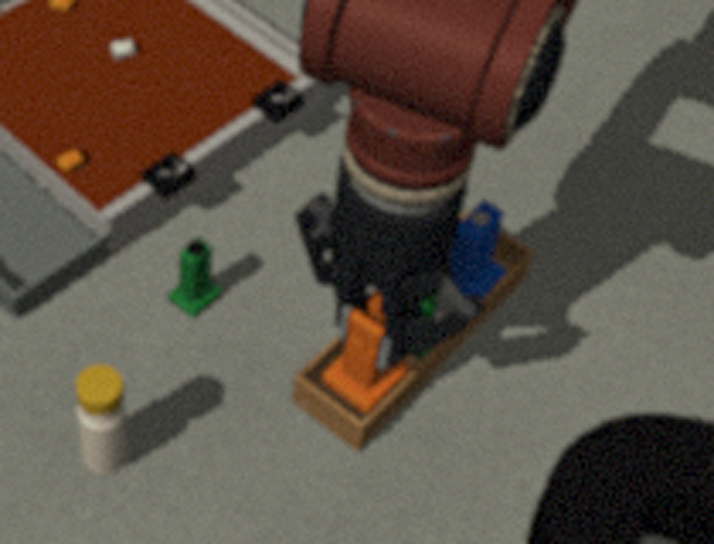

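```bash
python3 -m handwheel '[0,0.004,0.002,0.004,0,-0.6,0, 0,0.008,0.002,0.004,0,-0.6,0, 0,0.0085,0.002,0.004,0,-0.6,0, 0,0.0085,0.002,0.004,0,-0.6,0]'
python3 - <<'E'
from h import *
go(*frm(XC,xa,.060,0),.045,99.95)
E
```

```text
t: 18.53
tool_pos: [0.5553, 0.3205, 0.0442]
tool_rot: [2.128, 0.185, -2.133]
contact_force: [0.5, -0.0, -1.2]
opening: 0.0251
shift [-0.0008 -0.0003 -0.0004] turn [-0.   0.1 -0. ] rows 0.0 q6 1.8 t 18.5 tcp [0.5553 0.3205 0.0442] open 0.0251 F [ 0.5 -0.  -1.2]
```

```bash
python3 -m handwheel '[1,0,0,0,0,0,0, 1,0,0,0,0,0,0, 1,0,0,0,0,0,0, 1,0,0,0,0,0,0, 1,-0.04,0,0,0,0,0, 1,-0.08,0,0,0,0,0, 1,-0.12,0,0,0,0,0, 1,-0.16,0,0,0,0,0, 1,-0.16,0,0,0,0,0, 1,-0.16,0,0,0,0,0]'
python3 - <<'E'
from h import *
im,d=snap("b13","scene",(150,90,440,300),2.7)
P=cloud("scene",d)
im2=cv2.imread("pics/top0.png")
P0=cloud("top",np.load("top0_d.npy"));q=P0[240:280,400:455].reshape(-1,3)
for lo,hi in((.03,.05),(.085,.105)):
    m=(q[:,2]>lo)&(q[:,2]<hi);print(m.sum(),cv2.minAreaRect((q[m][:,:2]*1000).astype(np.float32)))
q=P.reshape(-1,3);q=q[(abs(q[:,0]-.43)<.06)&(abs(q[:,1]+.317)<.07)]
for lo,hi in((.03,.05),(.085,.105)):
    m=(q[:,2]>lo)&(q[:,2]<hi);print(m.sum(),cv2.minAreaRect((q[m][:,:2]*1000).astype(np.float32)))
E
```

```text
t: 19.37
tool_pos: [0.5579, 0.3216, 0.2095]
tool_rot: [2.139, 0.188, -2.125]
contact_force: [-0.3, -0.2, -0.9]
opening: 0.0853
144 ((426.091552734375, -322.2808532714844), (26.030805587768555, 91.38118743896484), 0.3694416284561157)
109 ((427.1398620605469, -321.0382080078125), (28.770687103271484, 27.157249450683594), 3.142609119415283)
118 ((428.1726989746094, -319.2265319824219), (26.637468338012695, 93.33369445800781), 2.1671934127807617)
66 ((427.87530517578125, -319.0870361328125), (30.253910064697266, 29.110078811645508), 0.2994646430015564)
```

View pics/b13.png

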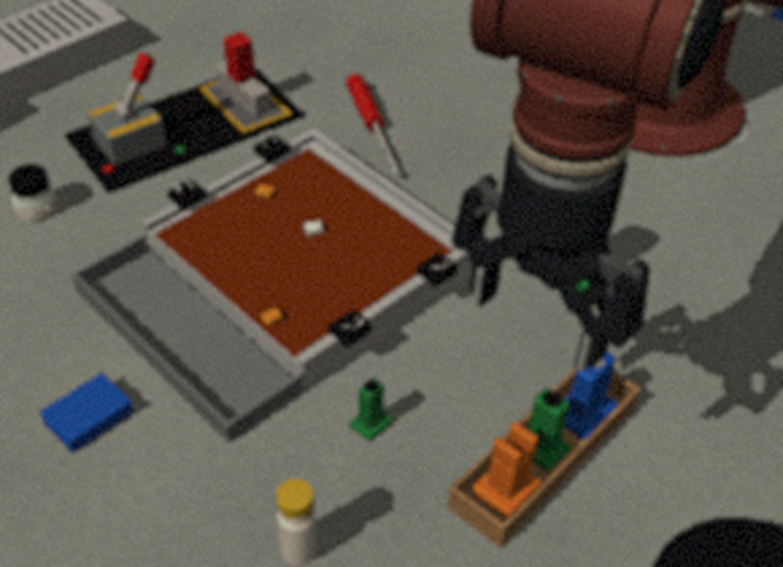

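```bash
python3 - <<'E'
from h import *
go(.4272,-.3205,.18,91.5)
E
```

```text
shift [0.0255 0.6096 0.2378] turn [ 8.4 -0.1  0. ] rows 15.7 q6 1.8 t 19.4 tcp [0.5564 0.321  0.2062] open 0.0853 F [ 0.1  0.1 -1. ]
```

```bash
python3 -m handwheel '[1,0.025,0.61,0.238,8.4,0,0, 1,0.025,0.61,0.238,8.4,0,0, 1,0.025,0.61,0.238,8.4,0,0, 1,0.025,0.61,0.238,8.4,0,0, 1,0.025,0.61,0.238,8.4,0,0, 1,0.025,0.61,0.238,8.4,0,0, 1,0.025,0.61,0.238,8.4,0,0, 1,0.025,0.61,0.238,8.4,0,0, 1,0.025,0.61,0.238,8.4,0,0, 1,0.025,0.61,0.238,8.4,0,0, 1,0.025,0.61,0.238,8.4,0,0, 1,0.025,0.61,0.238,8.4,0,0]' 70
python3 -m handwheel '[1,0,0,0,0,0,0, 1,0,0,0,0,0,0, 1,0,0,0,0,0,0]'
python3 - <<'E'
from h import *
go(.4272,-.3205,.18,91.5)
E
```

```text
t: 20.42
tool_pos: [0.455, -0.1703, 0.1832]
tool_rot: [2.203, 0.031, -2.215]
contact_force: [0.3, 0.5, -0.3]
opening: 0.0855
t: 20.67
tool_pos: [0.4562, -0.1685, 0.1839]
tool_rot: [2.204, 0.031, -2.214]
contact_force: [0.6, 0.0, -0.4]
opening: 0.0854
shift [0.0037 0.1512 0.0328] turn [-0.   0.3  0.1] rows 3.7 q6 1.04 t 20.7 tcp [ 0.4562 -0.1685  0.1839] open 0.0854 F [ 0.6  0.  -0.4]
```

```bash
python3 -m handwheel '[1,0,0.151,0.033,0,0,0, 1,0,0.151,0.033,0,0,0, 1,0,0.151,0.033,0,0,0, 1,0,0.151,0.033,0,0,0, 1,0,0.151,0.033,0,0,0, 1,0,0.151,0.033,0,0,0, 1,0,0.151,0.033,0,0,0]'
python3 - <<'E'
from h import *
go(.4272,-.3205,.050,91.5)
im,d=snap("c1","scene",(150,60,350,210),4)
E
```

```text
t: 21.25
tool_pos: [0.4286, -0.3192, 0.1851]
tool_rot: [2.205, 0.033, -2.211]
contact_force: [0.0, 0.7, 0.1]
opening: 0.0856
shift [0.1351 0.0015 0.0011] turn [0.1 0.1 0.1] rows 3.2 q6 0.76 t 21.2 tcp [ 0.4286 -0.3192  0.1851] open 0.0856 F [0.  0.7 0.1]
```

View pics/c1.png

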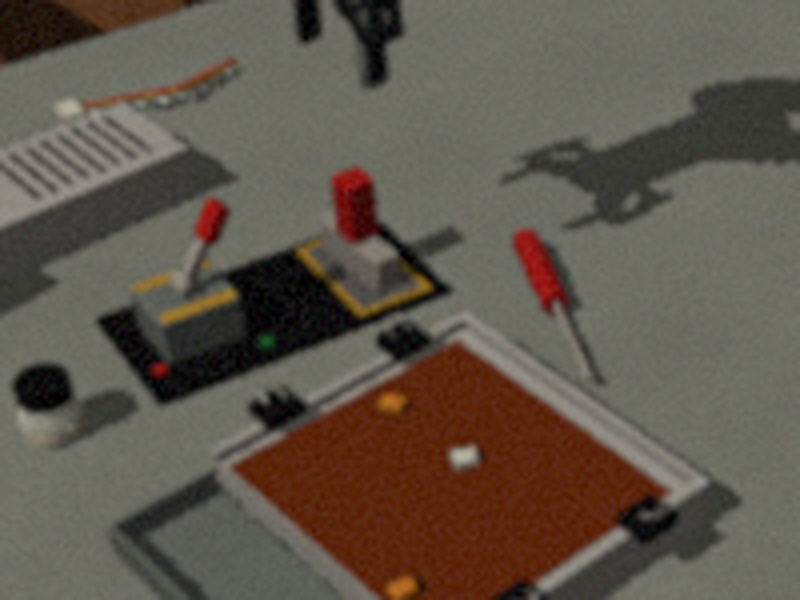

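```bash
python3 -m handwheel '[1,0.03,0.001,0.001,0,0,0, 1,0.07,0.001,0.001,0,0,0, 1,0.11,0.001,0.001,0,0,0, 1,0.135,0.001,0.001,0,0,0, 1,0.135,0.001,0.001,0,0,0, 0,0.135,0.001,0.001,0,0,0, 0,0.135,0.001,0.001,0,0,0, 0,0.135,0.001,0.001,0,0,0, 0,0.135,0.001,0.001,0,0,0, 0,0.135,0.001,0.001,0,0,0, 0,0.135,0.001,0.001,0,0,0, 0,0.135,0.001,0.001,0,0,0]' 90
python3 - <<'E'
from h import *
st()
E
python3 -m handwheel '[0,-0.02,0,0,0,0,0, 0,-0.06,0,0,0,0,0, 0,-0.10,0,0,0,0,0, 0,-0.14,0,0,0,0,0, 0,-0.14,0,0,0,0,0, 0,-0.14,0,0,0,0,0]'
python3 - <<'E'
from h import *
st()
im,d=snap("c2","scene",(150,60,350,210),4)
E
```

```text
t: 22.3
tool_pos: [0.4283, -0.3234, 0.0534]
tool_rot: [2.208, 0.025, -2.205]
contact_force: [0.9, -0.4, 6.2]
opening: 0.0269
t 22.3 tcp [ 0.4283 -0.3234  0.0534] F [ 0.9 -0.4  6.2] open 0.0269
[[ 0.002  0.026 -1.   ]
 [-0.003 -1.    -0.026]
 [-1.     0.003 -0.002]]
t: 22.8
tool_pos: [0.4285, -0.3234, 0.1949]
tool_rot: [2.209, 0.023, -2.202]
contact_force: [0.4, 0.3, -1.9]
opening: 0.0271
t 22.8 tcp [ 0.4285 -0.3234  0.1949] F [ 0.4  0.3 -1.9] open 0.0271
[[ 0.003  0.026 -1.   ]
 [-0.005 -1.    -0.026]
 [-1.     0.006 -0.003]]
```

View pics/c2.png

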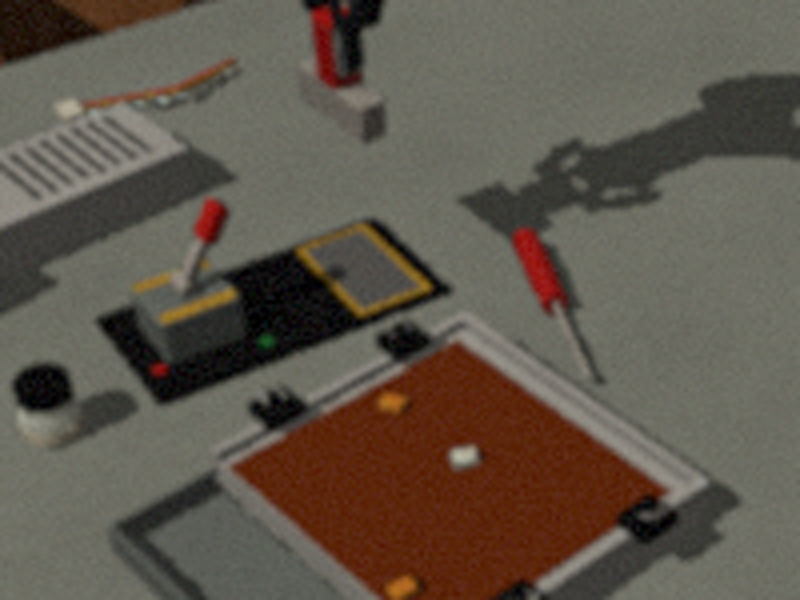

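```bash
python3 - <<'E'
from h import *
for w in [(.5237,-.1169),(.622,.0481),(.5134,-.035)]:print((bed(w)*1000).round(0))
im=cv2.imread("pics/c2_full.png")
P=cloud("scene",np.load("c2_d.npy"))
b=np.array([bed(p) for p in P.reshape(-1,3)]).reshape(420,560,2)*1000
m=(P[...,2]>.0395)&(P[...,2]<.055)&(abs(b[...,1])<118)&(b[...,0]>-108)&(b[...,0]<118)
n,l,s,c=cv2.connectedComponentsWithStats(m.astype(np.uint8))
for i in range(1,n):
    if s[i,4]>15:print(s[i,4],c[i].round(0),b[l==i].mean(0).round(0),im[l==i].mean(0).round(0))
E
```

```text
[-13. -87.]
[101.  67.]
[-15.  -4.]
23 [248. 160.] [-12. -87.] [ 28.  87. 148.]
25 [266. 173.] [-12.  -4.] [126. 141. 149.]
32 [250. 206.] [103.  67.] [ 26.  86. 147.]
```

```bash
python3 - <<'E'
from h import *
w=frm(BC,ba,-.060,-.072);print(w)
go(*w,.19,95.8)
E
```

```text
[ 0.47561033 -0.10671308]
shift [ 0.0015 -0.2142 -0.054 ] turn [-4.3  0.  -0.1] rows 5.3 q6 0.76 t 22.9 tcp [ 0.4272 -0.3222  0.1918] open 0.027 F [ 0.1  0.6 -2. ]
```

```bash
python3 -m handwheel '[0,0,-0.214,-0.054,-4.3,0,0, 0,0,-0.214,-0.054,-4.3,0,0, 0,0,-0.214,-0.054,-4.3,0,0, 0,0,-0.214,-0.054,-4.3,0,0, 0,0,-0.214,-0.054,-4.3,0,0, 0,0,-0.214,-0.054,-4.3,0,0, 0,0.03,-0.214,-0.054,-4.3,0,0, 0,0.06,-0.214,-0.054,-4.3,0,0, 0,0.08,-0.214,-0.054,-4.3,0,0, 0,0.08,-0.214,-0.054,-4.3,0,0, 0,0.08,-0.214,-0.054,-4.3,0,0]'
python3 - <<'E'
from h import *
go(*frm(BC,ba,-.060,-.072),.083,95.8)
snap("c3","scene",(150,90,350,240),4)
E
```

```text
t: 23.77
tool_pos: [0.4729, -0.1057, 0.1076]
tool_rot: [2.162, 0.113, -2.179]
contact_force: [0.3, 0.8, -1.8]
opening: 0.0273
shift [ 0.0246  0.0014 -0.0028] turn [0.  0.5 0.2] rows 0.6 q6 1.1 t 23.8 tcp [ 0.4729 -0.1057  0.1076] open 0.0273 F [ 0.3  0.8 -1.8]
```

View pics/c3.png

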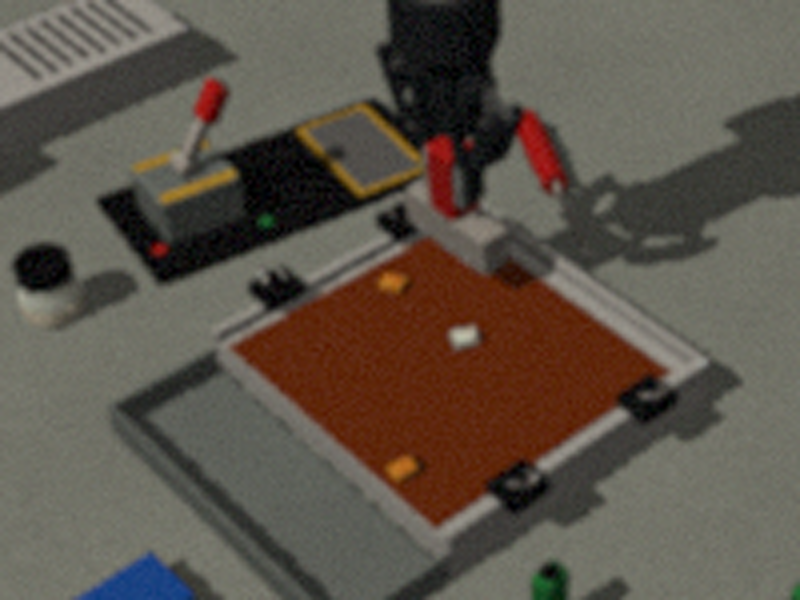

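```bash
python3 -m handwheel '[0,0.01,0.001,-0.003,0,0.5,0, 0,0.018,0.001,-0.003,0,0.5,0, 0,0.023,0.001,-0.003,0,0.5,0, 0,0.023,0.001,-0.003,0,0.5,0, 0,0.023,0.001,-0.003,0,0.5,0]'
python3 - <<'E'
from h import *
o=ctrl.get_obs()
go(*frm(BC,ba,-.060,-.072),.083,95.8)
go(*frm(BC,ba,.128,-.072),.083,95.8)
E
```

```text
t: 24.23
tool_pos: [0.4783, -0.1074, 0.088]
tool_rot: [2.177, 0.11, -2.162]
contact_force: [1.0, 0.7, -1.8]
opening: 0.027
shift [ 0.005  -0.001   0.0026] turn [ 0.  -0.4 -0. ] rows 0.1 q6 1.09 t 24.2 tcp [ 0.4783 -0.1074  0.088 ] open 0.027 F [ 1.   0.7 -1.8]
shift [ 0.0062 -0.001  -0.1854] turn [ 0.  -0.4 -0. ] rows 4.4 q6 1.09 t 24.2 tcp [ 0.4783 -0.1074  0.088 ] open 0.027 F [ 1.   0.7 -1.8]
```

```bash
python3 -m handwheel '[0,0.004,0,0,0,-0.4,0, 0,0.004,0,0,0,-0.4,0, 0,0.0045,0,-0.018,0,-0.4,0, 0,0.0045,0,-0.036,0,-0.4,0, 0,0.0045,0,-0.054,0,-0.4,0, 0,0.0045,0,-0.072,0,-0.4,0, 0,0.005,0,-0.09,0,-0.4,0, 0,0.005,0,-0.108,0,-0.4,0, 0,0.005,0,-0.126,0,-0.4,0, 0,0.005,0,-0.144,0,-0.4,0, 0,0.005,0,-0.162,0,-0.4,0, 0,0.005,0,-0.18,0,-0.4,0]'
python3 -m handwheel '[0,0,0,-0.005,0,0,0, 0,0,0,-0.005,0,0,0]'
python3 - <<'E'
from h import *
o,R=st();print(bed(o["tool_pos"]))
snap("c4","scene",(150,90,350,240),4)
E
```

```text
t: 25.23
tool_pos: [0.6584, -0.0889, 0.084]
tool_rot: [2.169, 0.11, -2.169]
contact_force: [0.7, 0.7, -0.7]
opening: 0.0269
t: 25.4
tool_pos: [0.6634, -0.0885, 0.0842]
tool_rot: [2.169, 0.111, -2.168]
contact_force: [-0.0, 0.2, -1.6]
opening: 0.027
t 25.4 tcp [ 0.6634 -0.0885  0.0842] F [-0.   0.2 -1.6] open 0.027
[[ 0.     0.102 -0.995]
 [-0.    -0.995 -0.102]
 [-1.     0.    -0.   ]]
[ 0.12865555 -0.07291418]
```

View pics/c4.png

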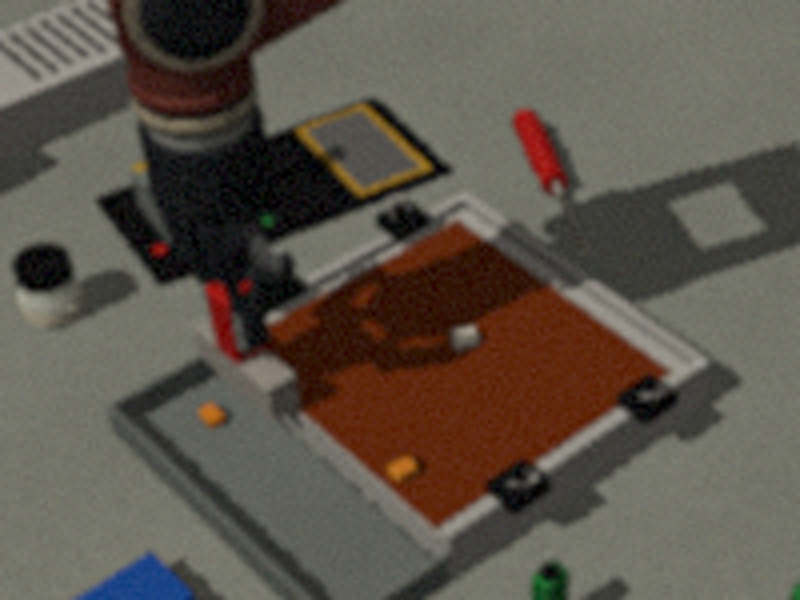

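```bash
python3 -m handwheel '[0,-0.03,0,0,0,0,0, 0,-0.05,0,0,0,0,0, 0,-0.05,-0.073,0.19,0,0,0, 0,-0.05,-0.073,0.19,0,0,0, 0,-0.05,-0.073,0.19,0,0,0, 0,-0.05,-0.073,0.19,0,0,0, 0,-0.05,-0.073,0.19,0,0,0, 0,-0.05,-0.073,0.19,0,0,0, 0,-0.05,-0.073,0.19,0,0,0, 0,-0.02,-0.073,0.19,0,0,0, 0,-0.005,-0.073,0.19,0,0,0, 0,-0.005,-0.073,0.19,0,0,0]'
python3 -m handwheel '[0,0,0,0,0,0,0, 0,0,0,0,0,0,0]'
python3 - <<'E'
from h import *
go(*frm(BC,ba,-.060,.0),.083,95.8)
go(*frm(BC,ba,.128,.0),.083,95.8)
E
```

```text
t: 26.45
tool_pos: [0.4638, -0.035, 0.0858]
tool_rot: [2.164, 0.111, -2.177]
contact_force: [-1.7, -0.1, -2.1]
opening: 0.0272
t: 26.62
tool_pos: [0.4672, -0.0357, 0.0903]
tool_rot: [2.171, 0.109, -2.167]
contact_force: [-0.3, 1.1, -0.8]
opening: 0.0274
shift [ 0.0073 -0.0005 -0.0011] turn [ 0.  -0.1 -0. ] rows 0.2 q6 1.23 t 26.6 tcp [ 0.4672 -0.0357  0.0903] open 0.0274 F [-0.3  1.1 -0.8]
shift [ 0.0077 -0.0005 -0.1891] turn [ 0.  -0.1 -0. ] rows 4.5 q6 1.23 t 26.6 tcp [ 0.4672 -0.0357  0.0903] open 0.0274 F [-0.3  1.1 -0.8]
```

```bash
python3 -m handwheel '[0,0.004,0,0,0,0,0, 0,0.0065,0,0,0,0,0, 0,0.0065,0,-0.02,0,0,0, 0,0.0065,0,-0.04,0,0,0, 0,0.0065,0,-0.06,0,0,0, 0,0.0065,0,-0.08,0,0,0, 0,0.0065,0,-0.1,0,0,0, 0,0.007,0,-0.12,0,0,0, 0,0.007,0,-0.14,0,0,0, 0,0.007,0,-0.16,0,0,0, 0,0.007,0,-0.175,0,0,0, 0,0.007,0,-0.19,0,0,0]'
python3 -m handwheel '[0,0,0,0,0,0,0, 0,0,0,0,0,0,0]'
python3 - <<'E'
from h import *
o,R=st();print(bed(o["tool_pos"]))
snap("c5","scene",(150,90,350,240),4)
E
```

```text
t: 27.62
tool_pos: [0.6564, -0.0159, 0.0822]
tool_rot: [2.17, 0.11, -2.168]
contact_force: [-1.0, -0.6, -2.1]
opening: 0.0269
t: 27.78
tool_pos: [0.6554, -0.0159, 0.0821]
tool_rot: [2.169, 0.11, -2.169]
contact_force: [0.1, 0.5, -1.1]
opening: 0.0271
t 27.78 tcp [ 0.6554 -0.0159  0.0821] F [ 0.1  0.5 -1.1] open 0.0271
[[-0.     0.102 -0.995]
 [-0.    -0.995 -0.102]
 [-1.     0.     0.   ]]
[1.28077005e-01 6.40387424e-05]
```

View pics/c5.png

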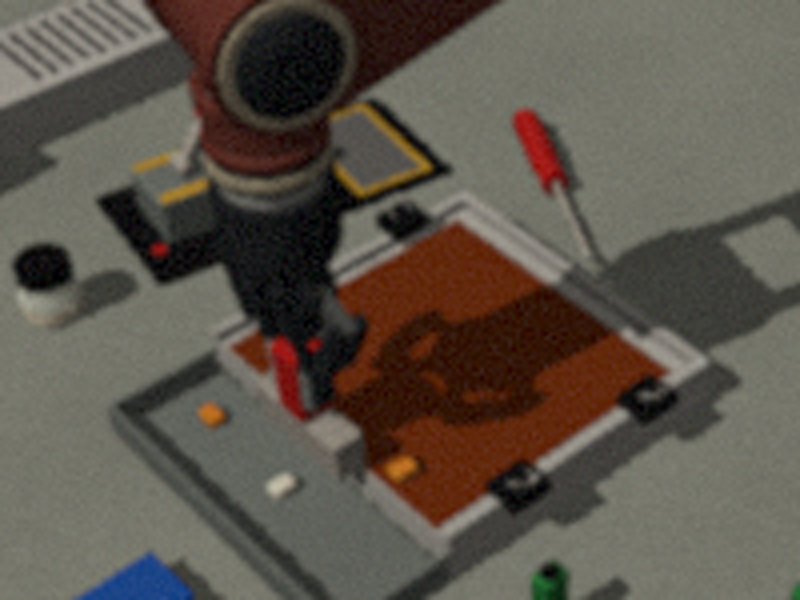

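```bash
python3 -m handwheel '[0,-0.03,0,0,0,0,0, 0,-0.05,0,0,0,0,0, 0,-0.05,-0.03,0.073,0,0,0, 0,-0.05,-0.067,0.08,0,0,0, 0,-0.05,-0.067,0.08,0,0,0, 0,-0.05,-0.067,0.08,0,0,0, 0,-0.05,-0.067,0.08,0,0,0, 0,-0.02,-0.067,0.08,0,0,0, 0,-0.005,-0.067,0.08,0,0,0, 0,-0.005,-0.067,0.08,0,0,0, 0,-0.005,-0.067,0.08,0,0,0]'
python3 - <<'E'
from h import *
go(*frm(BC,ba,.05,.067),.083,95.8)
go(*frm(BC,ba,.128,.067),.083,95.8)
E
```

```text
t: 28.75
tool_pos: [0.5681, 0.0419, 0.0862]
tool_rot: [2.167, 0.109, -2.172]
contact_force: [-0.5, -1.0, -0.5]
opening: 0.0272
shift [ 0.0032 -0.0005 -0.0029] turn [-0.   0.1 -0. ] rows 0.1 q6 1.41 t 28.8 tcp [0.5681 0.0419 0.0862] open 0.0272 F [-0.5 -1.  -0.5]
shift [ 0.003  -0.0006 -0.0809] turn [-0.   0.1 -0. ] rows 1.9 q6 1.41 t 28.8 tcp [0.5681 0.0419 0.0862] open 0.0272 F [-0.5 -1.  -0.5]
```

```bash
python3 -m handwheel '[0,0.003,0,0,0,0,0, 0,0.003,0,0,0,0,0, 0,0.003,0,-0.018,0,0,0, 0,0.003,0,-0.036,0,0,0, 0,0.003,0,-0.054,0,0,0, 0,0.003,0,-0.07,0,0,0, 0,0.003,0,-0.083,0,0,0, 0,0.003,0,-0.083,0,0,0, 0,0.003,0,-0.083,0,0,0]'
python3 - <<'E'
from h import *
o,R=st();print(bed(o["tool_pos"]))
snap("c6","scene",(150,90,350,240),4)
E
```

```text
t: 29.5
tool_pos: [0.652, 0.0509, 0.085]
tool_rot: [2.17, 0.11, -2.168]
contact_force: [-0.8, -0.5, -0.7]
opening: 0.027
t 29.5 tcp [0.652  0.0509 0.085 ] F [-0.8 -0.5 -0.7] open 0.027
[[ 0.001  0.101 -0.995]
 [-0.    -0.995 -0.101]
 [-1.     0.    -0.001]]
[0.13150906 0.06690244]
```

View pics/c6.png

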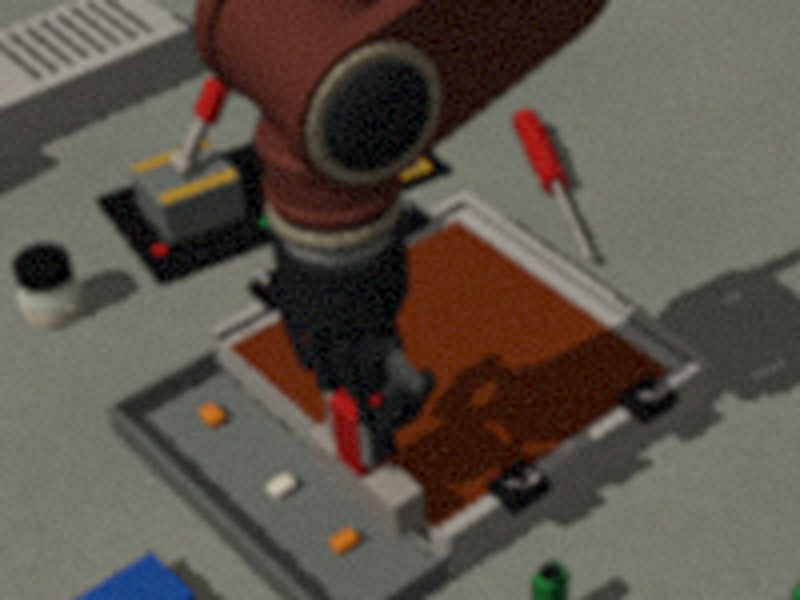

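```bash
python3 -m handwheel '[0,-0.03,0,0,0,0,0, 0,-0.07,0,0,0,0,0, 0,-0.11,0,0,0,0,0, 0,-0.13,0,0,0,0,0, 0,-0.13,0,0,0,0,0, 0,-0.13,0,0,0,0,0]'
python3 - <<'E'
from h import *
go(.430,-.318,.20,90)
im,d=snap("c7","scene",(150,90,440,300),2.7)
E
```

```text
t: 30.05
tool_pos: [0.6515, 0.051, 0.2164]
tool_rot: [2.173, 0.11, -2.165]
contact_force: [-0.3, -0.6, -1.6]
opening: 0.0269
shift [0.0157 0.3446 0.2578] turn [ 5.8 -0.2 -0. ] rows 10.3 q6 1.43 t 30.1 tcp [0.6515 0.051  0.2164] open 0.0269 F [-0.3 -0.6 -1.6]
```

View pics/c7.png

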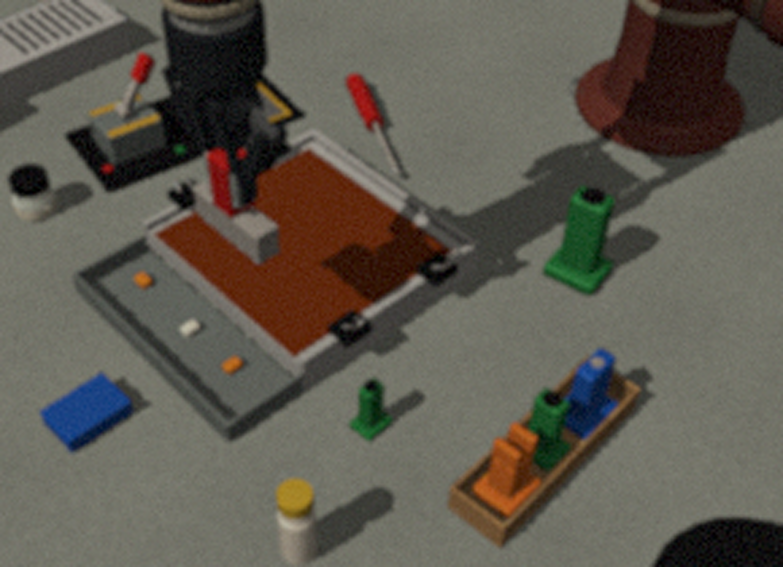

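```bash
python3 -m handwheel '[0,0.01,0.3446,0.258,5.8,0,0, 0,0.01,0.3446,0.258,5.8,0,0, 0,0.01,0.3446,0.258,5.8,0,0, 0,0.01,0.3446,0.258,5.8,0,0, 0,0.01,0.3446,0.258,5.8,0,0, 0,0.01,0.3446,0.258,5.8,0,0, 0,0.01,0.3446,0.258,5.8,0,0, 0,0.01,0.3446,0.258,5.8,0,0, 0,0.01,0.3446,0.258,5.8,0,0, 0,0.01,0.3446,0.258,5.8,0,0, 0,0.01,0.3446,0.258,5.8,0,0, 0,0.01,0.3446,0.258,5.8,0,0]'
python3 -m handwheel '[0,0.05,0,0,0,0,0, 0,0.08,0,0,0,0,0, 0,0.1,0,0,0,0,0, 0,0.1,0,0,0,0,0, 0,0.1,0,0,0,0,0]'
python3 - <<'E'
from h import *
go(.430,-.318,.0535,90)
snap("c8","scene",(150,60,350,210),4)
E
```

```text
t: 31.1
tool_pos: [0.4262, -0.3194, 0.2008]
tool_rot: [-2.213, 0.002, 2.222]
contact_force: [0.3, 0.5, -1.4]
opening: 0.027
t: 31.52
tool_pos: [0.4283, -0.3156, 0.1013]
tool_rot: [-2.215, -0.006, 2.224]
contact_force: [0.9, 0.0, -0.2]
opening: 0.027
shift [ 0.0478  0.0026 -0.0019] turn [0.1 0.2 0.3] rows 1.1 q6 0.79 t 31.5 tcp [ 0.4283 -0.3156  0.1013] open 0.027 F [ 0.9  0.  -0.2]
```

View pics/c8.png

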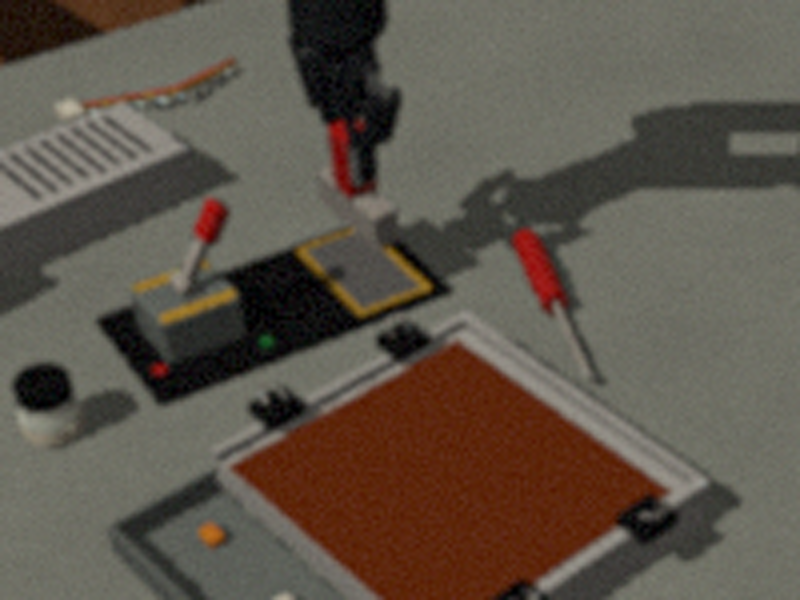

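```bash
python3 -m handwheel '[0,0.015,0.0025,-0.002,0,0,0, 0,0.03,0.0025,-0.002,0,0,0, 0,0.04,0.0025,-0.002,0,0,0, 0,0.043,0.0025,-0.002,0,0,0, 0,0.043,0.0025,-0.002,0,0,0, 0,0.043,0.0025,-0.002,0,0,0]'
python3 - <<'E'
from h import *
go(.430,-.318,.0535,90)
E
```

```text
t: 32.07
tool_pos: [0.4321, -0.3209, 0.0622]
tool_rot: [2.222, -0.001, -2.219]
contact_force: [-0.5, -1.2, -1.1]
opening: 0.027
shift [ 0.0087 -0.0029  0.0021] turn [ 0.  -0.1 -0.1] rows 0.2 q6 0.79 t 32.1 tcp [ 0.4321 -0.3209  0.0622] open 0.027 F [-0.5 -1.2 -1.1]
```

```bash
python3 -m handwheel '[0,0.003,-0.002,0.001,0,0,0, 0,0.006,-0.002,0.001,0,0,0, 0,0.007,-0.002,0.001,0,0,0, 0,0.007,-0.002,0.001,0,0,0]'
python3 - <<'E'
from h import *
go(.430,-.318,.0535,90)
E
```

```text
t: 32.4
tool_pos: [0.4303, -0.3183, 0.0539]
tool_rot: [2.221, 0.001, -2.222]
contact_force: [0.1, -0.8, -1.0]
opening: 0.027
shift [ 0.0004 -0.0003  0.0003] turn [0. 0. 0.] rows 0.0 q6 0.79 t 32.4 tcp [ 0.4303 -0.3183  0.0539] open 0.027 F [ 0.1 -0.8 -1. ]
```

```bash
python3 -m handwheel '[0,0.001,0,0,0,0,0, 0,0.001,0,0,0,0,0, 0,0.001,0,0,0,0,0]'
python3 -m handwheel '[1,0,0,0,0,0,0, 1,0,0,0,0,0,0, 1,0,0,0,0,0,0, 1,0,0,0,0,0,0, 1,0,0,0,0,0,0, 1,-0.04,0,0,0,0,0, 1,-0.08,0,0,0,0,0, 1,-0.12,0,0,0,0,0, 1,-0.16,0,0,0,0,0, 1,-0.18,0,0,0,0,0, 1,-0.18,0,0,0,0,0, 1,-0.18,0,0,0,0,0]'
python3 - <<'E'
from h import *
im,d=snap("c9","scene",(150,60,440,280),2.7)
P=cloud("scene",d);q=P.reshape(-1,3);q=q[(abs(q[:,0]-.43)<.06)&(abs(q[:,1]+.317)<.07)]
for lo,hi in((.03,.05),(.085,.105)):
    m=(q[:,2]>lo)&(q[:,2]<hi);print(m.sum(),q[m][:,2].max(),cv2.minAreaRect((q[m][:,:2]*1000).astype(np.float32)))
go(.50,-.322,.23,90)
E
```

```text
t: 32.65
tool_pos: [0.4307, -0.3186, 0.0535]
tool_rot: [2.221, -0.0, -2.221]
contact_force: [-0.5, 0.2, 1.5]
opening: 0.0272
t: 33.65
tool_pos: [0.4311, -0.3191, 0.235]
tool_rot: [2.223, -0.003, -2.217]
contact_force: [-0.6, 0.2, -1.7]
opening: 0.0852
113 0.049786782140143086 ((430.1579284667969, -317.15032958984375), (93.48233795166016, 29.01981544494629), 86.8851089477539)
68 0.09867642935528886 ((430.74639892578125, -319.03387451171875), (29.63644027709961, 33.30540084838867), 2.9927351474761963)
shift [ 0.0027  0.0037 -0.0697] turn [ 0.  0. -0.] rows 1.7 q6 0.79 t 33.7 tcp [ 0.4303 -0.3183  0.2327] open 0.0853 F [-0.9 -0.9 -0.8]
```

View pics/c9.png

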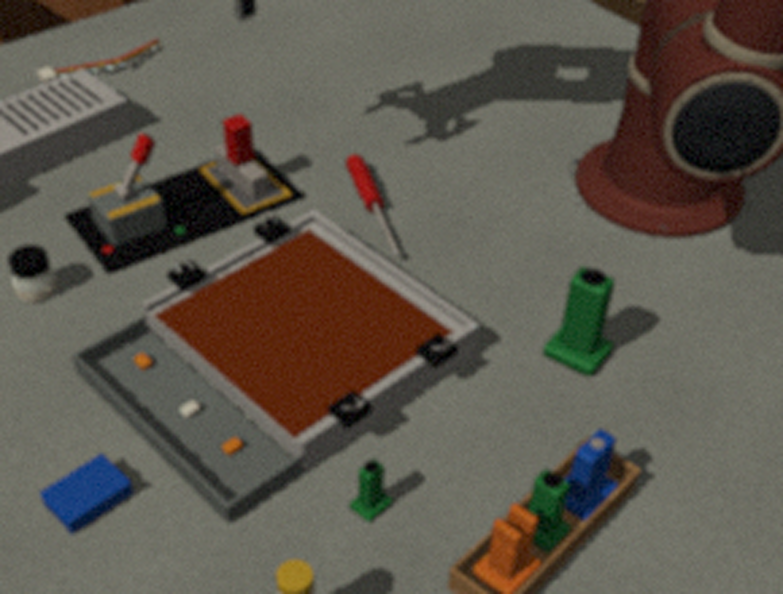

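```bash
python3 - <<'E'
from h import *
P=cloud("scene",np.load("c9_d.npy"));im=cv2.imread("pics/c9_full.png");hsv=cv2.cvtColor(im,cv2.COLOR_BGR2HSV)
q=P-[*XC,0];c,s=np.cos(xa),np.sin(xa);kx=(c*q[...,0]+s*q[...,1])*1000;ky=(-s*q[...,0]+c*q[...,1])*1000
inb=(abs(kx)<104)&(abs(ky)<32)
for n,lo,hi in(("clamp",(100,80,30),(125,255,255)),("lev",(40,60,15),(85,255,255)),("duct",(5,150,110),(20,255,255))):
    m=(cv2.inRange(hsv,lo,hi)>0)&inb&(P[...,2]>.03)
    print(n,m.sum(),"x",kx[m].min().round(),kx[m].max().round(),"y",ky[m].min().round(),ky[m].max().round(),"ztop",np.percentile(P[m][:,2],97).round(3), "hi-lo centre",kx[m&(P[...,2]>.06)].mean().round(1),kx[m&(P[...,2]<.05)].mean().round(1))
go(.50,-.322,.23,87.4)
E
```

```text
clamp 228 x -77.0 -8.0 y -10.0 10.0 ztop 0.081 hi-lo centre -53.0 -49.2
lev 197 x -7.0 13.0 y -18.0 10.0 ztop 0.082 hi-lo centre 6.8 8.8
duct 219 x -71.0 85.0 y -28.0 29.0 ztop 0.083 hi-lo centre 61.3 67.6
shift [ 0.0027  0.0037 -0.0697] turn [ 2.6  0.  -0. ] rows 1.7 q6 0.79 t 33.7 tcp [ 0.4303 -0.3183  0.2327] open 0.0853 F [-0.9 -0.9 -0.8]
```

Tops at .081/.082/.083 are as expected for prints standing on the box floor. Now the isolator: shut the fingers, move over, and descend between pad and toggle.

```bash
python3 -m handwheel '[0,0,0.004,-0.07,2.6,0,0, 0,0,0.004,-0.07,2.6,0,0, 0,0,0.004,-0.07,2.6,0,0, 0,0,0.004,-0.07,2.6,0,0, 0,0,0.004,-0.07,2.6,0,0, 0,0,0.004,-0.07,2.6,0,0, 0,0,0.004,-0.07,2.6,0,0]' 40
python3 - <<'E'
from h import *
go(.50,-.319,.10,87.4)
E
```

```text
t: 34.28
tool_pos: [0.4996, -0.3223, 0.2326]
tool_rot: [-2.197, 0.05, 2.199]
contact_force: [0.2, 0.8, -0.5]
opening: 0.0004
shift [ 0.1326 -0.0033 -0.0004] turn [-0.  0.  0.] rows 3.2 q6 0.92 t 34.3 tcp [ 0.4996 -0.3223  0.2326] open 0.0004 F [ 0.2  0.8 -0.5]
```

```bash
python3 -m handwheel '[0,0.04,0,0,0,0,0, 0,0.08,0,0,0,0,0, 0,0.11,0,0,0,0,0, 0,0.128,0,0,0,0,0, 0,0.128,0,0,0,0,0, 0,0.128,0,0,0,0,0]'
python3 - <<'E'
from h import *
go(.592,-.323,.105,87.4)
snap("d1","scene",(150,60,350,210),4)
E
```

```text
t: 34.78
tool_pos: [0.4995, -0.3221, 0.1044]
tool_rot: [-2.196, 0.049, 2.2]
contact_force: [-0.2, -0.1, -0.5]
opening: 0.0002
shift [-0.0008 -0.0033 -0.0925] turn [-0.   0.1  0.1] rows 2.2 q6 0.92 t 34.8 tcp [ 0.4995 -0.3221  0.1044] open 0.0002 F [-0.2 -0.1 -0.5]
```

View pics/d1.png

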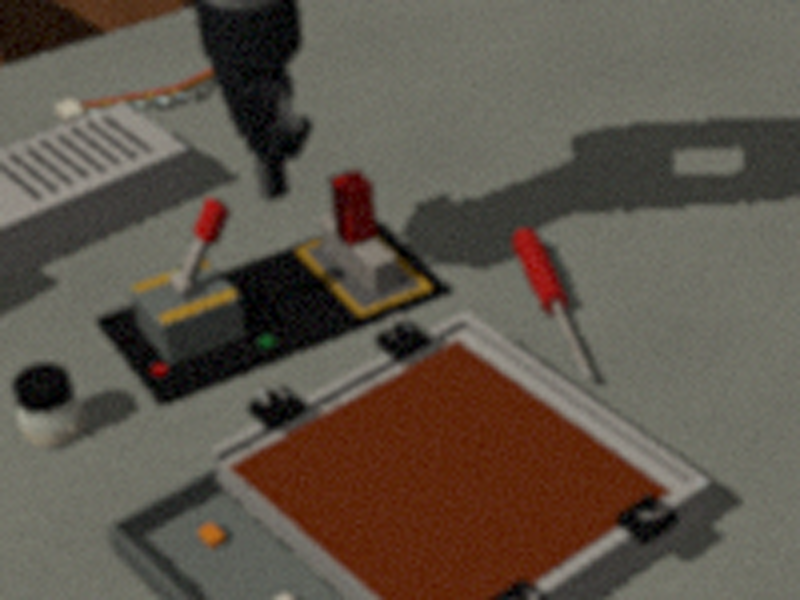

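```bash
python3 -m handwheel '[0,0,-0.003,-0.02,0,0,0, 0,0,-0.003,-0.035,0,0,0, 0,0,-0.003,-0.05,0,0,0, 0,0,-0.003,-0.065,0,0,0, 0,0,-0.003,-0.08,0,0,0, 0,0,-0.003,-0.092,0,0,0, 0,0,-0.003,-0.095,0,0,0, 0,0,-0.003,-0.095,0,0,0, 0,0,-0.003,-0.095,0,0,0]'
python3 -m handwheel '[0,0,0,0.03,0,0,0, 0,-0.04,0,0.03,0,0,0, 0,-0.08,0,0.03,0,0,0, 0,-0.12,0,0.03,0,0,0, 0,-0.15,0,0.03,0,0,0, 0,-0.15,0,0.03,0,0,0, 0,-0.15,0,0.03,0,0,0]'
python3 - <<'E'
from h import *
st()
snap("d2","scene",(150,60,440,280),2.7)
snap("d3","top",(190,120,460,290),2.9)
E
```

```text
t: 35.58
tool_pos: [0.5958, -0.3242, 0.1068]
tool_rot: [-2.201, 0.051, 2.197]
contact_force: [0.2, 0.1, -0.2]
opening: 0.0004
t: 36.17
tool_pos: [0.566, -0.3234, 0.2594]
tool_rot: [-2.206, 0.055, 2.194]
contact_force: [-0.5, 0.4, -1.9]
opening: -0.0001
t 36.17 tcp [ 0.566  -0.3234  0.2594] F [-0.5  0.4 -1.9] open -0.0001
[[ 0.005 -0.046 -0.999]
 [-0.004 -0.999  0.046]
 [-1.     0.004 -0.006]]
```

View pics/d2.png

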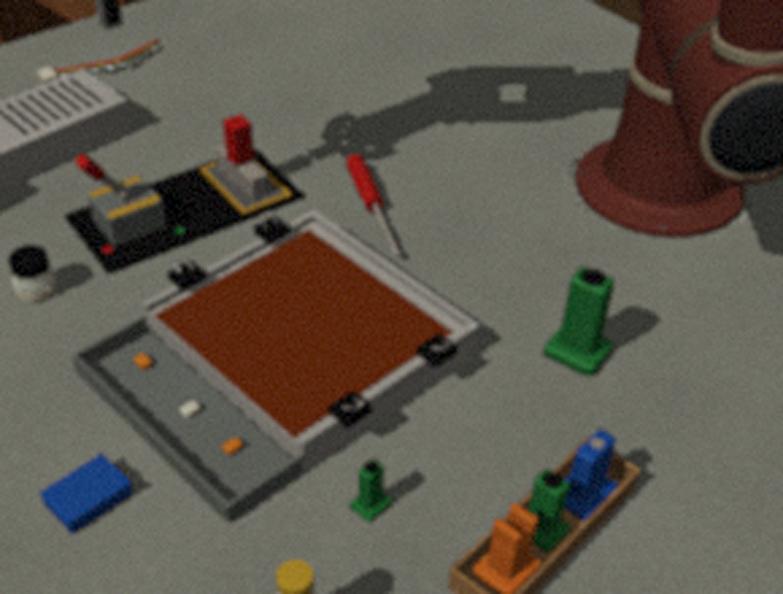

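View pics/d3.png

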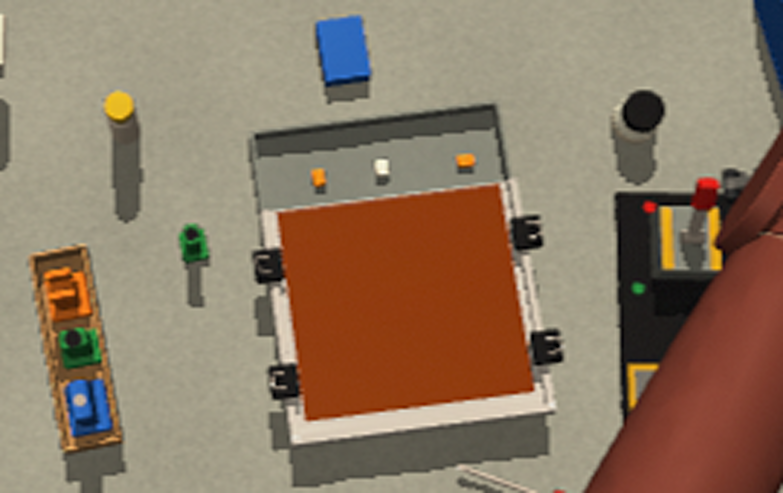

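```bash
python3 -c "
from station import ctrl
print(ctrl.finish_job())"
```

```text
the job is handed in; nothing more can be done
None
```

I completed the job and handed it in at about 36 s of robot time; no verdict was reported.

- **Isolator off:** I switched it off first and left it off until everything else was done.
- **Prints:** I packed the three prints that were there: clamp, leveller and duct. No shell was on the bed; the white object on the bench is about 140 mm tall, so I took it for a lookalike. For the leveller I used the middle-sized green one, which stood on the bed.
- **Scraps:** I swept the three scraps into the tray with the scraper.
- **Scraper and isolator on:** I stood the scraper back on its pad and then switched the isolator on again.

**Last checks:**
- **Prints:** all three stood upright in the kit box, with tops at 81 to 83 mm, as expected for standing on its floor.
- **Scraps:** all three lay in the tray, and the bed was empty in both views.
- **Scraper:** it stood about 2 mm from the measured pad centre.
- **Toggle:** it leaned to the "on" side as at the start.
- **Bystanders:** those in the final views looked undisturbed; the spool was mostly outside those pictures, and I did not measure any of them.
- **Gripper:** it was clear of everything.

One reading disagreed: my first colour-based estimate of the bed's centre was about 5 mm off the depth reading. I corrected it before sweeping, and no check failed after that.

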